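Knock the stiff canister button home with the bean masher

TASK

One of the three canisters has not been sealed: the round button in its lid still stands up. Stand the wooden masher, now lying on the shelf, upright on its flat head and let go, take it again from above by its handle, and with its flat face square on give the button a brisk knock (a blow, not a slow push) so that it snaps down flush and stays down. Then stand the masher back on the shelf on its head and let go, leaving every canister upright in its place and the molcajete and egg timer alone.

Things in the scene. Friction and masses are not known exactly. Their poses are not given: they have to be found in the camera images.
- masher: Turned beech bean masher, 190 mm long, 0.2 kg. Origin: centre of its flat striking face; z runs along it to the knob. Head 56 mm in diameter from z 0 to 60 mm, shoulder to 80 mm, round handle 32 mm thick to 178 mm, knob 40 mm thick to 190 mm. Lies on its side at first, knob to the robot's left (+y, within 0.3 rad), axis 3.5 degrees down to it; can roll. Balances at z 71 mm; stands on its face, z up.
- canister_up: The unsealed canister: clear plastic, 104 mm square, white lid 108 mm square whose flat top is 122 mm above the shelf; about 0.6 kg, loose, chocolate tablets inside. Origin: centre of its underside, z up. All three canisters are alike except that here the button stands 16 mm above the lid.
- button_top (a point): Centre of the flat top of the round white button (46 mm in diameter) in the middle of the unsealed canister's lid. It is 138 mm above the shelf while the button is up and 122 mm, flush with the lid, when it is down.
- button (a joint): How far the button is pressed down, in m: 0 = up, 0.016 = flush. Sprung and damped: resists with about 8 N at first, up to 13 N in mid travel, plus 5 N for every 0.1 m/s; springs up again if let go before 12 mm, beyond that snaps down and stays down.
- canister_b: Sealed canister, same size and shape, its button flush. Origin at the centre of its underside. To be left in place.
- canister_c: Sealed canister, same size and shape, its button flush. Origin at the centre of its underside. To be left in place.
- molcajete: Cast aluminium mortar bowl on three legs, 160 mm in diameter, 105 mm high, 1.6 kg, empty. Origin under its centre. A bystander.
- timer: Stainless steel egg timer, round, 72 mm in diameter, 66 mm high, with a turning dial top. Origin under its centre. A bystander.
Mind the look-alikes: they are no part of the job. Of the things that look like the masher, the smallest one is meant.

How it is judged:
On the way, in this order (a step that is already met when the one before it is completed fails the run):
1. the masher stands upright on its head on the shelf, let go (angle between masher's own z axis and vertical below 0.1 rad and height (world z) of masher below 0.006 m and linear speed of masher below 0.03 m/s and contact force between the fingers and masher below 0.1 N), for 0.2 s.
2. held upright, the masher strikes the raised button: it drives it through the first part of its travel (3 to 11 mm) faster than 0.05 m/s, within 0.2 rad of vertical (contact force between masher and canister_up above 2 N and value of joint button between 0.003 and 0.011 m and velocity of joint button above 0.05 m/s and angle between masher's own z axis and vertical below 0.2 rad).
At the end, for the whole second after the job is handed in: The button is down within 1.5 mm of flush and stays there; the masher stands upright on its head on the shelf (within 0.1 rad, not on a lid), released and at rest; the newly sealed canister stands upright on the shelf within 30 mm of where it was (value of joint button above 0.0145 m and angle between masher's own z axis and vertical below 0.1 rad and height (world z) of each of masher, canister_up below 0.006 m and linear speed of masher below 0.02 m/s and angle between canister_up's own z axis and vertical below 0.05 rad and distance of canister_up from where it was at the start of the episode below 0.03 m); the robot touches nothing.
It fails at once if the canister being sealed is tipped (more than 0.3 rad) (angle between canister_up's own z axis and vertical above 0.3 rad).
It fails at once if another canister, the molcajete or the timer is shifted by more than 25 mm or tipped (distance of any of canister_b, canister_c, molcajete, timer from where it was at the start of the episode above 0.025 m or angle between any of canister_b, canister_c, molcajete, timer's own z axis and vertical above 0.3 rad).
It also fails if it takes over 58 s, if anything falls off the work surface, if the arm or the gripper's body presses on something with over 40 N, if the wrist force passes 120 N, or if a joint passes its speed limit or range.

ROBOT

A 7-joint arm with a two-finger parallel gripper is mounted at the origin on the work surface. World frame = base frame: x ahead of the robot, y to its left, z up, the work surface at z = 0. Lengths are in m, angles in rad, forces in N, time in s.
With the tool pointing down it reaches from about 0.4 to 0.85 m from the base axis. Payload 4.5 kg.
Tool frame: the origin (TCP) lies on the mounting face of the last link; the fingertips stand 166 mm ahead of it and the grasp point (between the pads) lies 147 mm ahead of it; z points along the fingers, y is the line along which they close (so a half turn about z gives the same grasp; the last joint's range is limited). The gripper opens to 88 mm and grips with 3 to 60 N. Pads are 18 mm wide; open, the fingers measure 123 mm over their backs; the gripper's body (75 mm by 187 mm) begins 45 mm behind the grasp point.
Start: joints at [-1.303, 0.689, -0.195, 1.565, 0.157, 0.902, -0.215], TCP at [0.145, 0.608, 0.405] pointing down, gripper open.
Joint ranges: [-3.01, 3.01], [-0.46, 2.08], [-1.47, 1.51], [0.13, 2.56], [-1, 4.14], [0.04, 2.09], [-2.66, 2.66]. Speed limits (rad/s): [2.57, 2.57, 3.14, 3.14, 3.14, 3.14, 3.14].

INTERFACE

Orientations are given as a unit quaternion [x, y, z, w].
In Python, from plant import r, snapshot gives the robot as it stands. The module is installed in compiled form; this text tells all that it offers.
- The arm moves only by the tool move_arm, never from a script. Its argument "rows" is a list of rows, each a list of 5 numbers: the shift along the tool's x, y, z in m, then the turn about the tool's z in rad, then the finger opening in m, from 0 to 0.0881. In form: [[dx, dy, dz, spin, claw], ...]. A call has 1 to 10 rows; each row shifts and turns the commanded pose from where the row before left it, along the tool's axes as they then stand; what a row does not reach is not made up. A row lasts 1/12 s, in which the tool goes at most 41.7 mm and 7.16 degrees, less where a joint would pass 70% of its speed; a pose out of reach is approached as far as the arm can. A call with a gripper value outside its range is refused whole. The fingers move at their own pace and stop on an object; "newtons" is the grip in N (left out, the last holds). Time passes only in rows, so rows that do not move let the fingers close. It gives the time, the measured TCP pose, the force, the opening and the grip force at its end, in the units of the state.
- r.get_state(): the state, without advancing time (a new reading comes with each control period).
- snapshot(name): name is "scene" or "top" or "wrist"; returns a dict with "color" (384x512x3 uint8, red, green, blue), "depth" (384x512 float32, m along the optical axis (not along the pixel's ray), 0 where there is no reading), "mtx" (3x3 intrinsics, pixels), "dist" ([k1, k2, p1, p2, k3] as OpenCV has them; the pictures are not rectified), "eye" and "orientation" of the camera in the world. Camera axes: x right, y up, looking along -z (the intrinsics and any distortion apply to the point x, -y, -z); pixel columns grow to the right and rows downward; lengths in m; the calibration is good to about 2 mm. A picture is of the moment at which its call begins.
- r.finish_job(): hands the job in; it is judged then, once.
The state is a dict: "clock": time; "q": joint angles; "qd": joint speeds; "joint_torque": joint torques, N m; "tool_pos": TCP position; "eef_rot": TCP orientation; "contact_force": force on the tool from outside, world axes, zero at the start; "moment": the same for the moment, N m; "opening": opening from 0.0 (shut) to 1.0 (fully open); "finger_force": force on a finger pad.
Only numpy, scipy, OpenCV 4.12 (cv2) and the standard library are available. Lean on these libraries where they do the work, as an engineer would, in place of code of your own. Each camera call takes 0.05 s, during which the arm holds its last target. There are 200 camera calls.

## Working session

There is one attempt and no reset: what is moved stays moved. The work goes in short steps, Python scripts to look and compute and a tool call to move; the robot and the scene stay as the last step left them, time stands still between calls to the robot, and variables do not carry over. Pictures are saved under pics/ and viewed, at most 10 in all, crops included, and the job is handed in when it is done.

Besides the shell and the picture viewer there is one more tool, called after "Call:" as name(argument=value, ...) on one line, values as JSON. move_arm: Moves the arm, as the interface text tells. Its arguments: {"type":"object","properties":{"rows":{"type":"array"},"newtons":{"type":"number"}},"required":["rows"]}

```bash
mkdir -p pics
cat > h.py <<'E'
import numpy as np, cv2
from scipy.spatial.transform import Rotation as R
from plant import r, snapshot
def cloud(s):
    """world xyz for each pixel"""
    h,w=s['depth'].shape
    u,v=np.meshgrid(np.arange(w),np.arange(h))
    p=cv2.undistortPoints(np.stack([u,v],-1).reshape(-1,1,2).astype(np.float64),np.array(s['mtx']),np.array(s['dist'])).reshape(h,w,2)
    d=s['depth'].astype(float)
    c=np.stack([p[...,0]*d,-p[...,1]*d,-d],-1)
    P=R.from_quat(s['orientation']).apply(c.reshape(-1,3)).reshape(h,w,3)+np.array(s['eye'])
    P[d==0]=np.nan
    return P
def save(s,n): cv2.imwrite('pics/'+n,cv2.cvtColor(s['color'],cv2.COLOR_RGB2BGR))
E
python3 - <<'E'
from h import *
ims=[]
for n in ("scene","top"):
    s=snapshot(n); np.savez(n+'.npz',**{k:np.array(v) for k,v in s.items()}); save(s,n+'.png'); print(n,s['eye'],s['orientation'])
st=r.get_state(); print(st['tool_pos'],st['eef_rot'],st['clock'],R.from_quat(st['eef_rot']).as_matrix().round(3).tolist())
E
```

```text
scene [ 1.17357218 -0.19375055  1.11233127] [0.23443503 0.17015556 0.58276665 0.75925643]
top [0.22873954 0.00721516 1.59803792] [-0.07227763  0.07996057  0.72102602 -0.68447332]
[0.14473026 0.60772024 0.40400157] [ 1.16585751e-01  9.93180303e-01 -8.04324226e-04 -4.56194667e-05] 0.1 [[-0.973, 0.232, -0.0], [0.232, 0.973, -0.002], [-0.0, -0.002, -1.0]]
```

View pics/scene.png

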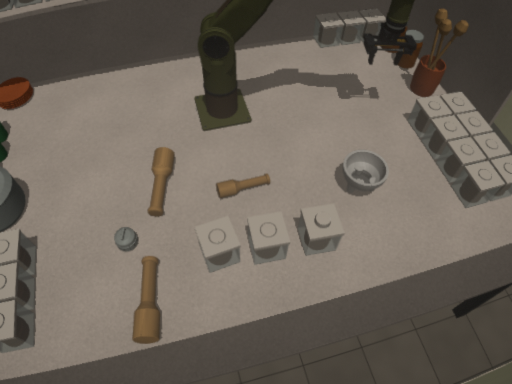

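View pics/top.png

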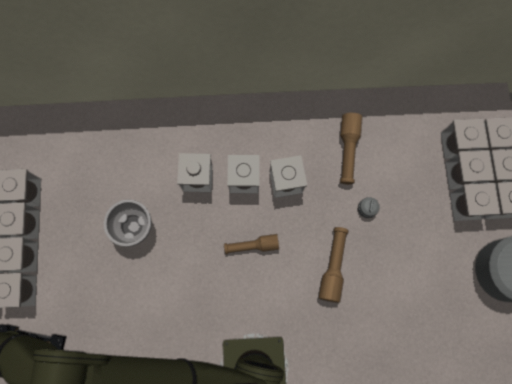

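Masher candidates in scene/top pixels:
- (243,186)/(252,245): about 50 px long, the smallest, with its knob toward +y. This fits the description.
- (161,180)/(335,265): larger.
- (148,300)/(350,150): larger.

Canisters: the one at scene (322,222), top (194,170), shows a button standing up. The two at (268,232) and (218,240) look flush. I'll confirm both in one crop and measure.

Run:
```python
from h import *
L=lambda n:dict(np.load(n+'.npz'))
t=L('top');s=L('scene')
c=cv2.cvtColor(s['color'],cv2.COLOR_RGB2BGR)[150:280,180:400]
cv2.imwrite('pics/crop.png',cv2.resize(c,None,fx=3.5,fy=3.5,interpolation=cv2.INTER_CUBIC))
for n,S in(('top',t),('scene',s)):
    P=cloud(S); hsv=cv2.cvtColor(S['color'],cv2.COLOR_RGB2HSV)
    m=((hsv[...,0]>8)&(hsv[...,0]<22)&(hsv[...,1]>110)).astype(np.uint8)
    k,lab,st,ce=cv2.connectedComponentsWithStats(m)
    for i in range(1,k):
        if st[i,4]<150: continue
        Q=P[lab==i]; Q=Q[np.isfinite(Q).all(1)]
        c,(w,h),a=cv2.minAreaRect(Q[:,:2].astype(np.float32)); 
        mu=Q[:,:2].mean(0); d=np.linalg.svd(Q[:,:2]-mu,full_matrices=False)[2][0]; d*=np.sign(d[1]); pr=(Q[:,:2]-mu)@d
        print(n,ce[i].round(),'c',np.round(c,3),'size',round(w,3),round(h,3),'dir',d.round(3),'ends',(mu+d*pr.min()).round(3),(mu+d*pr.max()).round(3),'zmax',np.percentile(Q[:,2],[2,98]).round(3))
    # lids
    m=((P[...,2]>.112)&(P[...,2]<.145)&(P[...,0]>.3)&(hsv[...,1]<60)&(hsv[...,2]>100)).astype(np.uint8)
    k,lab,st,ce=cv2.connectedComponentsWithStats(m)
    for i in range(1,k):
        if st[i,4]<150: continue
        Q=P[lab==i]; c,sz,a=cv2.minAreaRect(Q[:,:2].astype(np.float32)); B=Q[Q[:,2]>.1305]
        print(n,'lid',ce[i].round(),np.round(c,3),np.round(sz,3),round(a,1),'zmed',np.median(Q[:,2]).round(3),'raised',len(B),B.mean(0).round(3) if len(B) else '')
```

```text
top [349. 146.] c [ 0.744 -0.382] size 0.058 0.249 dir [-0.99   0.139] ends [ 0.868 -0.398] [ 0.621 -0.363] zmax [0.04 0.08]
top [332. 263.] c [ 0.337 -0.288] size 0.04 0.247 dir [-0.928  0.371] ends [ 0.453 -0.331] [ 0.224 -0.24 ] zmax [0.041 0.077]
top lid [500. 131.] [ 0.757 -0.91 ] [0.109 0.096] 0.1 zmed 0.123 raised 7 [ 0.766 -0.924  0.131]
top lid [471. 133.] [ 0.756 -0.801] [0.108 0.111] 0.1 zmed 0.123 raised 10 [ 0.774 -0.801  0.132]
top lid [476. 165.] [ 0.64  -0.801] [0.112 0.11 ] 88.6 zmed 0.123 raised 22 [ 0.638 -0.8    0.132]
top lid [503. 164.] [ 0.639 -0.897] [0.073 0.107] 87.6 zmed 0.123 raised 8 [ 0.651 -0.895  0.132]
top lid [193. 168.] [0.677 0.171] [0.109 0.11 ] 84.9 zmed 0.123 raised 148 [0.677 0.17  0.137]
top lid [243. 170.] [0.663 0.004] [0.106 0.109] 86.8 zmed 0.122 raised 8 [ 0.675 -0.004  0.131]
top lid [288. 173.] [ 0.646 -0.15 ] [0.111 0.11 ] 7.4 zmed 0.122 raised 5 [ 0.624 -0.12   0.131]
top lid [ 12. 184.] [0.654 0.792] [0.111 0.092] 1.6 zmed 0.122 raised 4 [0.657 0.785 0.131]
top lid [481. 199.] [ 0.522 -0.801] [0.11 0.11] 89.7 zmed 0.123 raised 11 [ 0
[... 1372 characters left out ...]
.446 0.804] [0.292 0.122] 0.2 zmed 0.123 raised 1 [0.304 0.812 0.131]
scene lid [504. 167.] [0.653 0.914] [0.106 0.106] 0.6 zmed 0.123 raised 0 
scene lid [485. 175.] [0.653 0.803] [0.11  0.118] 1.4 zmed 0.123 raised 0 
scene lid [322. 221.] [0.676 0.171] [0.112 0.111] 85.7 zmed 0.123 raised 163 [0.678 0.169 0.139]
scene lid [268. 230.] [0.661 0.001] [0.108 0.111] 86.7 zmed 0.123 raised 0 
scene lid [216. 237.] [ 0.645 -0.152] [0.111 0.109] 6.7 zmed 0.123 raised 0 
scene lid [  9. 245.] [ 0.521 -0.777] [0.11  0.062] 2.5 zmed 0.122 raised 0 
scene lid [  8. 281.] [ 0.638 -0.772] [0.111 0.053] 2.9 zmed 0.122 raised 0 
scene lid [  7. 319.] [ 0.756 -0.771] [0.047 0.108] 89.4 zmed 0.122 raised 0
```

View pics/crop.png

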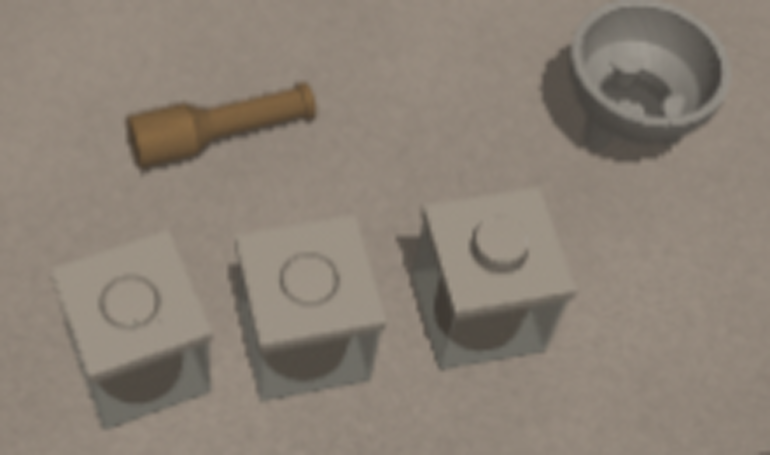

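The crop confirms it. The small masher lies at crop (220,125), head left and knob right. The raised button is on the right-hand canister at crop (500,245), centre about (0.677, 0.170). The other two are flush. Next I go above the masher's handle.

```bash
cat >> h.py <<'E'
from scipy.linalg import logm
def plan(x,y,z,yaw,N):
    """constant row to reach TCP x,y,z with tool-y heading yaw (world rad) in N rows"""
    st=r.get_state(); M=R.from_quat(st['eef_rot']).as_matrix(); p=np.array(st['tool_pos'])
    cur=np.arctan2(M[1,1],M[0,1]); dyaw=(yaw-cur+np.pi)%(2*np.pi)-np.pi
    A=np.eye(4); A[:3,:3]=M; A[:3,3]=p
    B=np.eye(4); B[:3,:3]=R.from_euler('z',dyaw).as_matrix()@M; B[:3,3]=[x,y,z]
    L=logm(np.linalg.inv(A)@B).real/N
    print('p',p.round(4),'yaw',cur.round(3),'row',L[:3,3].round(4),'spin',L[1,0].round(4),'N',N,'t',round(st['clock'],2),'op',round(st['opening'],3),'F',np.round(st['contact_force'],1),'q',np.round(st['q'],2))
E
python3 - <<'E'
from h import *
a=np.array([-.119,.993]); f=np.array([.437,-.105])
g=f+a*.11; print(g)
plan(g[0],g[1],.36,.119,18)
E
```

```text
[0.42391 0.00423]
p [0.1447 0.6077 0.404 ] yaw 1.337 row [-0.0376 -0.0114  0.0025] spin 0.0677 N 18 t 0.1 op 1.0 F [ 0.6 -0.3  0.4] q [-1.3   0.69 -0.19  1.57  0.16  0.9  -0.22]
```

Call:
move_arm(rows=[[-0.0376,-0.0114,0.0025,0.0677,0.088],[-0.0376,-0.0114,0.0025,0.0677,0.088],[-0.0376,-0.0114,0.0025,0.0677,0.088],[-0.0376,-0.0114,0.0025,0.0677,0.088],[-0.0376,-0.0114,0.0025,0.0677,0.088],[-0.0376,-0.0114,0.0025,0.0677,0.088],[-0.0376,-0.0114,0.0025,0.0677,0.088],[-0.0376,-0.0114,0.0025,0.0677,0.088],[-0.0376,-0.0114,0.0025,0.0677,0.088]])

```text
clock: 0.85
tool_pos: [0.3888, 0.3569, 0.3819]
eef_rot: [0.411, 0.912, 0.0, 0.0]
contact_force: [0.8, 0.7, -0.3]
opening: 0.993
finger_force: 0.0
```

Call:
move_arm(rows=[[-0.0376,-0.0114,0.0025,0.0677,0.088],[-0.0376,-0.0114,0.0025,0.0677,0.088],[-0.0376,-0.0114,0.0025,0.0677,0.088],[-0.0376,-0.0114,0.0025,0.0677,0.088],[-0.0376,-0.0114,0.0025,0.0677,0.088],[-0.0376,-0.0114,0.0025,0.0677,0.088],[-0.0376,-0.0114,0.0025,0.0677,0.088],[-0.0376,-0.0114,0.0025,0.0677,0.088],[-0.0376,-0.0114,0.0025,0.0677,0.088],[0,0,0,0,0.088]])

```text
clock: 1.68
tool_pos: [0.4424, 0.0068, 0.3593]
eef_rot: [0.67, 0.742, -0.003, 0.001]
contact_force: [0.3, -0.5, -0.3]
opening: 0.998
finger_force: 0.0
```

```bash
cat >> h.py <<'E'
def masher(S,zlo=.004):
    P=cloud(S); hsv=cv2.cvtColor(S['color'],cv2.COLOR_RGB2HSV)
    m=((hsv[...,0]>6)&(hsv[...,0]<24)&(hsv[...,1]>90)&(P[...,2]>zlo)&(P[...,2]<.5)).astype(np.uint8)
    k,lab,st,ce=cv2.connectedComponentsWithStats(m); out=[]
    for i in range(1,k):
        if st[i,4]<150: continue
        Q=P[lab==i]; mu=Q[:,:2].mean(0); d=np.linalg.svd(Q[:,:2]-mu,full_matrices=False)[2][0]; d*=np.sign(d[1]); pr=(Q[:,:2]-mu)@d
        h=Q[pr>pr.max()-.09]; hm=(h[:,:2].max(0)+h[:,:2].min(0))/2
        print(ce[i].round(),st[i,4],'dir',d.round(3),'ends',(mu+d*pr.min()).round(3),(mu+d*pr.max()).round(3),'handle mean',h.mean(0).round(3),'z',np.percentile(Q[:,2],[2,98]).round(3))
E
python3 - <<'E'
from h import *
s=snapshot('wrist'); save(s,'w1.png'); masher(s)
st=r.get_state(); print(st['tool_pos'])
E
```

```text
[232. 199.] 7852 dir [-0.08   0.997] ends [ 0.426 -0.105] [0.411 0.081] handle mean [0.414 0.039 0.036] z [0.03  0.058]
[470. 328.] 1244 dir [-0.107  0.994] ends [0.491 0.024] [0.489 0.041] handle mean [0.49  0.035 0.273] z [0.265 0.279]
[ 48. 329.] 1212 dir [-0.102  0.995] ends [0.39  0.013] [0.388 0.032] handle mean [0.389 0.024 0.274] z [0.265 0.279]
[116. 375.] 432 dir [0.353 0.936] ends [ 0.295 -0.263] [ 0.391 -0.009] handle mean [ 0.392 -0.011  0.253] z [0.018 0.252]
[488. 379.] 492 dir [0.99  0.142] ends [0.481 0.026] [0.499 0.029] handle mean [0.492 0.028 0.282] z [0.272 0.284]
[0.44318315 0.01050878 0.35942937]
```

View pics/w1.png

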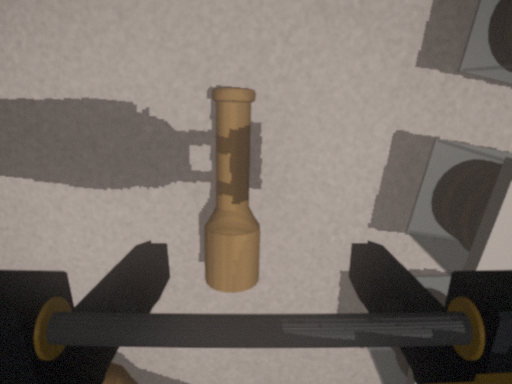

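The wrist view shows the masher upright in the image, knob at (234,94) and head bottom at (232,287). The handle is about 29 mm to the −x side of the tool. I'll move over the grip point (y≈0.045), partway down.

Run:
```python
from h import *
plan(.4135,.045,.23,.09,6)
```

```text
p [0.4432 0.0105 0.3594] yaw 0.109 row [ 0.0063 -0.0043  0.0216] spin 0.0032 N 6 t 1.73 op 0.998 F [-0.   0.3  0.4] q [-0.15  0.54  0.04  2.15 -0.04  0.45  0.02]
```

Call:
move_arm(rows=[[0.0063,-0.0043,0.0216,0.0032,0.088],[0.0063,-0.0043,0.0216,0.0032,0.088],[0.0063,-0.0043,0.0216,0.0032,0.088],[0.0063,-0.0043,0.0216,0.0032,0.088],[0.0063,-0.0043,0.0216,0.0032,0.088],[0.0063,-0.0043,0.0216,0.0032,0.088],[0,0,0,0,0.088],[0,0,0,0,0.088]])

```text
clock: 2.4
tool_pos: [0.418, 0.0512, 0.2324]
eef_rot: [0.67, 0.742, -0.002, -0.002]
contact_force: [-0.2, 0.1, -0.6]
opening: 0.997
finger_force: 0.0
```

Run:
```python
from h import *
s=snapshot('wrist'); save(s,'w2.png'); masher(s)
plan(.4135,.045,.171,.09,6)
```

```text
[251. 242.] 7060 dir [-0.065  0.998] ends [ 0.417 -0.007] [0.411 0.083] handle mean [0.413 0.044 0.036] z [0.027 0.04 ]
[470. 329.] 1251 dir [-0.104  0.995] ends [0.467 0.069] [0.465 0.086] handle mean [0.466 0.08  0.146] z [0.138 0.152]
[ 48. 329.] 1228 dir [-0.101  0.995] ends [0.366 0.059] [0.364 0.076] handle mean [0.365 0.069 0.147] z [0.138 0.152]
[248. 366.] 2730 dir [0.996 0.093] ends [ 0.392 -0.041] [ 0.446 -0.036] handle mean [ 0.419 -0.038  0.043] z [0.03  0.051]
[485. 379.] 526 dir [-0.007  1.   ] ends [0.467 0.049] [0.467 0.074] handle mean [0.467 0.072 0.154] z [0.139 0.157]
p [0.4184 0.0507 0.2331] yaw 0.101 row [-0.0009 -0.0009  0.0104] spin 0.0018 N 6 t 2.45 op 1.002 F [1.  0.2 0.1] q [-0.23  0.8   0.    2.3  -0.08  0.04 -0.05]
```

Joint 6 is at its lower limit (0.04), so reach this close to the base may run out lower down. I'll descend in small steps and watch.

Call:
move_arm(rows=[[-0.001,-0.001,0.0104,0,0.088],[-0.001,-0.001,0.0104,0,0.088],[0,0,0,0,0.088]])

```text
clock: 2.7
tool_pos: [0.4262, 0.0486, 0.2181]
eef_rot: [0.671, 0.741, -0.006, -0.005]
contact_force: [-0.1, -0.2, -0.6]
opening: 0.999
finger_force: 0.0
```

Run:
```python
from h import *
plan(.4135,.045,.171,.09,6); print(R.from_quat(r.get_state()['eef_rot']).as_matrix()[:,2])
```

```text
p [0.4262 0.0486 0.2181] yaw 0.098 row [-0.0004 -0.002   0.0079] spin 0.0014 N 6 t 2.7 op 0.999 F [-0.1 -0.2 -0.6] q [-0.22  0.84  0.    2.27 -0.06  0.04 -0.06]
[-0.01564272 -0.00179011 -0.99987604]
```

Reach ends at r≈0.43 here, so I can't get down to the handle where it lies. The head is reachable, because its top is at 56 mm. I'll straddle the head, drag the masher outward to x≈0.5, and then grip the handle.

Run:
```python
from h import *
plan(.435,-.075,.245,.09,8)
```

```text
p [0.4262 0.0486 0.2181] yaw 0.098 row [-0.0155 -0.0004 -0.0034] spin 0.0011 N 8 t 2.7 op 0.999 F [-0.1 -0.2 -0.6] q [-0.22  0.84  0.    2.27 -0.06  0.04 -0.06]
```

Call:
move_arm(rows=[[0.001,0,-0.03,0,0.088],[-0.0175,0,0,0,0.088],[-0.0175,0,0,0,0.088],[-0.0175,0,0,0,0.088],[-0.0175,0,0,0,0.088],[-0.0175,0,0,0,0.088],[-0.0175,0,0,0,0.088],[-0.0175,0,0,0,0.088],[0,0,0,0,0.088]])

```text
clock: 3.45
tool_pos: [0.4376, -0.0758, 0.2489]
eef_rot: [0.674, 0.739, -0.007, -0.004]
contact_force: [-0.2, 0.0, 0.5]
opening: 0.993
finger_force: 0.0
```

Run:
```python
from h import *
for n in('wrist','scene'):
    print(n);s=snapshot(n); masher(s)
plan(.432,-.075,.20,.09,4); print(R.from_quat(r.get_state()['eef_rot']).as_matrix()[:,2])
```

```text
wrist
[240. 153.] 18709 dir [-0.081  0.997] ends [ 0.426 -0.106] [0.413 0.046] handle mean [ 0.417 -0.001  0.039] z [0.031 0.058]
[470. 328.] 1257 dir [-0.096  0.995] ends [ 0.485 -0.059] [ 0.484 -0.042] handle mean [ 0.484 -0.048  0.162] z [0.153 0.168]
[ 47. 329.] 1220 dir [-0.094  0.996] ends [ 0.384 -0.068] [ 0.383 -0.051] handle mean [ 0.383 -0.058  0.164] z [0.155 0.169]
[486. 379.] 517 dir [0.994 0.113] ends [ 0.472 -0.057] [ 0.493 -0.055] handle mean [ 0.486 -0.056  0.17 ] z [0.159 0.173]
scene
[435.  56.] 1748 dir [-0.764  0.645] ends [0.13  0.874] [-0.103  1.071] handle mean [-0.069  1.03   0.193] z [0.015 0.369]
[401.  46.] 1011 dir [0.988 0.155] ends [-0.275  0.89 ] [-0.061  0.923] handle mean [-0.091  0.914  0.079] z [0.009 0.139]
[15. 92.] 844 dir [0.998 0.066] ends [-0.44  -0.891] [-0.257 -0.879] handle mean [-0.297 -0.879  0.041] z [0.012 0.057]
[160. 178.] 989 dir [-0.958  0.288] ends [ 0.461 -0.33 ] [ 0.216 -0.256] handle mean [ 0.264 -0.27   0.069] z [0.025 0.079]
[257. 181.] 197 dir [-0.138  0.99 ] ends [ 0.432 -0.044] [0.415 0.081] handle mean [0.42  0.037 0.035] z [0.021 0.044]
[147. 306.] 1563 dir [-0.988  0.155] ends [ 0.876 -0.404] [ 0.623 -0.365] handle mean [ 0.667 -0.372  0.048] z [0.03  0.079]
p [ 0.4374 -0.0725  0.2487] yaw 0.097 row [-0.0005 -0.0012  0.0122] spin 0.0018 N 4 t 3.55 op 0.999 F [-0.1 -0.  -0.4] q [ 0.06  0.77 -0.01  2.22  0.06  0.16  0.1 ]
[-0.01723341 -0.00202031 -0.99984945]
```

Call:
move_arm(rows=[[0,-0.001,0.0125,0,0.088],[0,-0.001,0.0125,0,0.088],[0,0,0.0125,0,0.088],[0,0,0.0125,0,0.088],[0,0,0,0,0.088]])

```text
clock: 3.97
tool_pos: [0.4361, -0.0711, 0.1984]
eef_rot: [0.67, 0.742, -0.008, -0.009]
contact_force: [0.3, 0.8, 0.5]
opening: 1.0
finger_force: 0.0
```

Run:
```python
from h import *
plan(.50,-.075,.19,.09,6); print(R.from_quat(r.get_state()['eef_rot']).as_matrix()[:,2])
s=snapshot('wrist'); masher(s)
```

```text
p [ 0.4361 -0.0711  0.1984] yaw 0.102 row [-0.0017  0.0106  0.0011] spin 0.002 N 6 t 3.97 op 1.0 F [0.3 0.8 0.5] q [ 0.06  0.89 -0.    2.24  0.11  0.04  0.05]
[-2.35921777e-02 -4.28530264e-04 -9.99721574e-01]
[239. 173.] 27356 dir [-0.085  0.996] ends [ 0.426 -0.099] [0.414 0.04 ] handle mean [ 0.418 -0.008  0.04 ] z [0.031 0.057]
[ 48. 329.] 1245 dir [-0.105  0.994] ends [ 0.382 -0.064] [ 0.38  -0.047] handle mean [ 0.381 -0.053  0.114] z [0.105 0.119]
[470. 329.] 1251 dir [-0.108  0.994] ends [ 0.483 -0.053] [ 0.481 -0.036] handle mean [ 0.482 -0.043  0.112] z [0.103 0.117]
[236. 349.] 163 dir [0.998 0.06 ] ends [ 0.414 -0.105] [ 0.437 -0.103] handle mean [ 0.426 -0.104  0.058] z [0.056 0.059]
[486. 379.] 526 dir [0.958 0.286] ends [ 0.471 -0.054] [ 0.49  -0.049] handle mean [ 0.484 -0.05   0.119] z [0.106 0.122]
```

Call:
move_arm(rows=[[0,0.006,0.002,0,0.088],[0,0.006,0.003,0,0.088],[0,0.006,0.003,0,0.088],[0,0.006,0.003,0,0.088],[0,0.006,0.003,0,0.07],[0,0,0.003,0,0.056],[0,0,0,0,0.053],[0,0,0,0,0.053]], newtons=5)

```text
clock: 4.68
tool_pos: [0.4657, -0.0697, 0.1819]
eef_rot: [0.671, 0.741, -0.008, -0.007]
contact_force: [0.3, 0.4, 0.6]
opening: 0.721
finger_force: 0.1
```

Run:
```python
from h import *
st=r.get_state(); print(st['finger_force'])
plan(.525,-.075,.18,.09,6); print(R.from_quat(r.get_state()['eef_rot']).as_matrix()[:,2])
s=snapshot('wrist'); masher(s)
```

```text
0.12276031980945845
p [ 0.4657 -0.0697  0.1819] yaw 0.099 row [-0.0018  0.0098  0.0001] spin 0.0015 N 6 t 4.68 op 0.721 F [0.3 0.4 0.6] q [ 0.05  0.92 -0.01  2.15  0.1   0.09  0.05]
[-0.02086622 -0.0015809  -0.99978103]
[251. 174.] 31554 dir [-0.268  0.963] ends [ 0.473 -0.085] [0.438 0.039] handle mean [ 0.452 -0.01   0.042] z [0.031 0.057]
[ 97. 330.] 1056 dir [-0.106  0.994] ends [ 0.424 -0.061] [ 0.423 -0.044] handle mean [ 0.423 -0.05   0.097] z [0.088 0.102]
[421. 330.] 1039 dir [-0.105  0.994] ends [ 0.501 -0.054] [ 0.499 -0.036] handle mean [ 0.5   -0.043  0.096] z [0.087 0.101]
[267. 357.] 1755 dir [0.977 0.213] ends [ 0.446 -0.096] [ 0.49  -0.087] handle mean [ 0.468 -0.091  0.056] z [0.049 0.059]
[469. 378.] 896 dir [0.994 0.111] ends [ 0.499 -0.05 ] [ 0.521 -0.047] handle mean [ 0.509 -0.049  0.104] z [0.102 0.106]
```

Call:
move_arm(rows=[[0,0,0,0,0.05],[0,0,0,0,0.05],[0,0.005,0,0,0.05],[0,0.01,0,0,0.05],[0,0.01,0,0,0.05],[0,0.01,0,0,0.05],[0,0.01,0,0,0.05],[0,0.01,0,0,0.05],[0,0.005,0,0,0.05],[0,0,0,0,0.05]])

```text
clock: 5.57
tool_pos: [0.5259, -0.0638, 0.1809]
eef_rot: [0.671, 0.741, -0.008, -0.007]
contact_force: [-0.6, -0.1, 1.7]
opening: 0.657
finger_force: 4.8
```

Run:
```python
from h import *
st=r.get_state(); print(st['finger_force'])
plan(.525,-.075,.18,.09,6)
s=snapshot('wrist'); masher(s)
```

```text
4.8327413212973624
p [ 0.5259 -0.0638  0.1809] yaw 0.099 row [-0.0018 -0.0003  0.0002] spin 0.0015 N 6 t 5.57 op 0.657 F [-0.6 -0.1  1.7] q [ 0.05  0.94 -0.02  1.98  0.09  0.24  0.05]
[245. 173.] 31900 dir [-0.256  0.967] ends [ 0.531 -0.083] [0.498 0.044] handle mean [ 0.51  -0.005  0.043] z [0.032 0.056]
[108. 330.] 1009 dir [-0.112  0.994] ends [ 0.488 -0.055] [ 0.486 -0.038] handle mean [ 0.486 -0.044  0.096] z [0.087 0.101]
[410. 331.] 999 dir [-0.101  0.995] ends [ 0.558 -0.048] [ 0.557 -0.031] handle mean [ 0.557 -0.037  0.095] z [0.086 0.1  ]
[262. 358.] 1805 dir [0.984 0.181] ends [ 0.505 -0.091] [ 0.548 -0.083] handle mean [ 0.527 -0.087  0.054] z [0.048 0.057]
[464. 379.] 990 dir [0.994 0.109] ends [ 0.556 -0.044] [ 0.581 -0.042] handle mean [ 0.568 -0.043  0.103] z [0.101 0.105]
```

Call:
move_arm(rows=[[0,0,0,0,0.065],[0,0,0,0,0.088],[0,0,0,0,0.088],[0,0,-0.01,0,0.088],[0,0,-0.025,0,0.088],[0,0,-0.03,0,0.088],[0.008,0,-0.03,-0.05,0.088],[0.02,-0.01,0,-0.05,0.088],[0.02,-0.01,0,-0.05,0.088],[0,0,0,0,0.088]])

```text
clock: 6.45
tool_pos: [0.4978, -0.0162, 0.2776]
eef_rot: [0.611, 0.792, -0.006, -0.009]
contact_force: [-0.3, 0.4, -0.2]
opening: 0.996
finger_force: 0.0
```

Run:
```python
from h import *
s=snapshot('wrist'); save(s,'w3.png'); masher(s)
plan(.52,.045,.171,.2,6)
```

```text
[286. 190.] 14665 dir [-0.213  0.977] ends [ 0.526 -0.09 ] [0.487 0.093] handle mean [0.496 0.051 0.037] z [0.03  0.057]
[ 48. 329.] 1215 dir [-0.254  0.967] ends [ 0.443 -0.017] [ 0.439 -0.   ] handle mean [ 0.441 -0.006  0.193] z [0.185 0.198]
[470. 328.] 1257 dir [-0.252  0.968] ends [0.541 0.009] [0.537 0.026] handle mean [0.539 0.019 0.191] z [0.182 0.196]
[485. 379.] 528 dir [-0.128  0.992] ends [ 0.545 -0.012] [0.541 0.015] handle mean [0.542 0.012 0.199] z [0.182 0.202]
p [ 0.4989 -0.0179  0.2773] yaw 0.253 row [0.0093 0.0061 0.0176] spin 0.0088 N 6 t 6.5 op 0.997 F [-0.2 -0.3 -0.5] q [-0.02  0.74 -0.07  2.04  0.12  0.38  0.08]
```

View pics/w3.png

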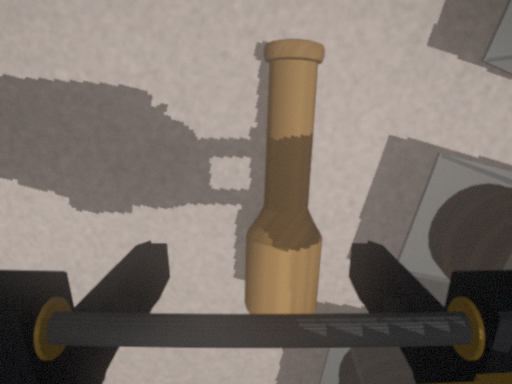

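The masher now lies clear, knob at pixel (294,50) and head at (283,270), grip point about (0.495, 0.058), yaw 0.215. I'll go down onto the handle.

Run:
```python
from h import *
a=R.from_quat(r.get_state()['eef_rot']).as_matrix()[:,2]; print(a)
plan(.495-a[0]*.147,.058-a[1]*.147,.215,.215,5)
plan(.495-a[0]*.147,.058-a[1]*.147,.170,.215,8)
```

```text
[-2.12347771e-02 -3.74292023e-04 -9.99774447e-01]
p [ 0.4989 -0.0179  0.2773] yaw 0.253 row [0.0147 0.0036 0.0125] spin 0.0076 N 5 t 6.5 op 0.997 F [-0.2 -0.3 -0.5] q [-0.02  0.74 -0.07  2.04  0.12  0.38  0.08]
p [ 0.4989 -0.0179  0.2773] yaw 0.253 row [0.0092 0.0024 0.0134] spin 0.0047 N 8 t 6.5 op 0.997 F [-0.2 -0.3 -0.5] q [-0.02  0.74 -0.07  2.04  0.12  0.38  0.08]
```

Call:
move_arm(rows=[[0.0147,0.0036,0.0125,0.0076,0.088],[0.0147,0.0036,0.0125,0.0076,0.088],[0.0147,0.0036,0.0125,0.0076,0.088],[0.0147,0.0036,0.0125,0.0076,0.088],[0.0147,0.0036,0.0125,0.0076,0.088],[0,0,0,0,0.088],[0,0,0,0,0.088]])

```text
clock: 7.08
tool_pos: [0.4994, 0.0557, 0.2135]
eef_rot: [0.628, 0.778, -0.008, -0.008]
contact_force: [-1.2, 0.1, 0.7]
opening: 0.998
finger_force: 0.0
```

Run:
```python
from h import *
s=snapshot('wrist'); masher(s)
a=R.from_quat(r.get_state()['eef_rot']).as_matrix()[:,2]; print(a)
plan(.495-a[0]*.147,.058-a[1]*.147,.170,.215,5)
```

```text
[260. 238.] 8380 dir [-0.223  0.975] ends [0.506 0.012] [0.487 0.094] handle mean [0.495 0.06  0.036] z [0.026 0.04 ]
[ 48. 329.] 1220 dir [-0.212  0.977] ends [0.445 0.057] [0.441 0.074] handle mean [0.443 0.068 0.129] z [0.12  0.134]
[470. 329.] 1252 dir [-0.215  0.977] ends [0.544 0.078] [0.54  0.096] handle mean [0.542 0.089 0.127] z [0.118 0.132]
[261. 367.] 2704 dir [0.973 0.231] ends [ 0.486 -0.024] [ 0.538 -0.011] handle mean [ 0.512 -0.017  0.04 ] z [0.027 0.047]
[485. 379.] 527 dir [-0.055  0.998] ends [0.546 0.058] [0.545 0.084] handle mean [0.545 0.081 0.135] z [0.119 0.137]
[-0.02044221 -0.00273297 -0.9997873 ]
p [0.4995 0.0547 0.214 ] yaw 0.21 row [0.0008 0.     0.0088] spin -0.0009 N 5 t 7.13 op 0.998 F [-0.4 -0.7 -0.1] q [-0.19  0.87 -0.02  2.06  0.06  0.24 -0.05]
```

Call:
move_arm(rows=[[0.001,0,0.0088,0,0.088],[0.001,0,0.0088,0,0.088],[0.001,0,0.0088,0,0.088],[0,0,0.0088,0,0.088],[0,0,0.0088,0,0.088],[0,0,0,0,0.06],[0,0,0,0,0.025],[0,0,0,0,0.025],[0,0,0,0,0.025],[0,0,0,0,0.025]], newtons=6)

```text
clock: 7.97
tool_pos: [0.4977, 0.0587, 0.17]
eef_rot: [0.629, 0.778, -0.007, -0.007]
contact_force: [-0.4, 0.3, 0.4]
opening: 0.647
finger_force: 0.0
```

Call:
move_arm(rows=[[0,0,0,0,0.025],[0,0,0,0,0.025],[0,0,0,0,0.025]])

```text
clock: 8.22
tool_pos: [0.4977, 0.0587, 0.1699]
eef_rot: [0.629, 0.778, -0.007, -0.007]
contact_force: [-0.2, 0.4, 0.8]
opening: 0.419
finger_force: 0.0
```

Run:
```python
import numpy as np
f=np.linspace(-.061,np.pi/2,25)
p=np.c_[154*np.cos(f)-28*np.sin(f),154*np.sin(f)+28*np.cos(f)]
d=np.diff(p,axis=0)
print([[round(a/1000,4),0,round(-b/1000,4),0,.025] for a,b in d])
```

```text
[[np.float64(-0.0016), 0, np.float64(-0.0105), 0, 0.025], [np.float64(-0.0023), 0, np.float64(-0.0104), 0, 0.025], [np.float64(-0.003), 0, np.float64(-0.0102), 0, 0.025], [np.float64(-0.0037), 0, np.float64(-0.01), 0, 0.025], [np.float64(-0.0044), 0, np.float64(-0.0097), 0, 0.025], [np.float64(-0.005), 0, np.float64(-0.0094), 0, 0.025], [np.float64(-0.0057), 0, np.float64(-0.009), 0, 0.025], [np.float64(-0.0063), 0, np.float64(-0.0086), 0, 0.025], [np.float64(-0.0068), 0, np.float64(-0.0082), 0, 0.025], [np.float64(-0.0074), 0, np.float64(-0.0077), 0, 0.025], [np.float64(-0.0079), 0, np.float64(-0.0072), 0, 0.025], [np.float64(-0.0083), 0, np.float64(-0.0066), 0, 0.025], [np.float64(-0.0088), 0, np.float64(-0.006), 0, 0.025], [np.float64(-0.0092), 0, np.float64(-0.0054), 0, 0.025], [np.float64(-0.0095), 0, np.float64(-0.0048), 0, 0.025], [np.float64(-0.0098), 0, np.float64(-0.0041), 0, 0.025], [np.float64(-0.0101), 0, np.float64(-0.0034), 0, 0.025], [np.float64(-0.0103), 0, np.float64(-0.0028), 0, 0.025], [np.float64(-0.0104), 0, np.float64(-0.0021), 0, 0.025], [np.float64(-0.0106), 0, np.float64(-0.0013), 0, 0.025], [np.float64(-0.0106), 0, np.float64(-0.0006), 0, 0.025], [np.float64(-0.0106), 0, np.float64(0.0001), 0, 0.025], [np.float64(-0.0106), 0, np.float64(0.0008), 0, 0.025], [np.float64(-0.0105), 0, np.float64(0.0015), 0, 0.025]]
```

Call:
move_arm(rows=[[0,0,0,0,0.025],[0,0,0,0,0.025],[0,0,0,0,0.025],[0,0,0,0,0.025]])

```text
clock: 8.55
tool_pos: [0.4977, 0.0587, 0.1698]
eef_rot: [0.629, 0.778, -0.007, -0.007]
contact_force: [0.7, -0.1, 1.1]
opening: 0.361
finger_force: 5.9
```

Gripped at 31.8 mm, which is the handle. Now I raise it along the arc about the head's lower edge.

Call:
move_arm(rows=[[-0.0016,0,-0.0105,0,0.025],[-0.0023,0,-0.0104,0,0.025],[-0.003,0,-0.0102,0,0.025],[-0.0037,0,-0.01,0,0.025],[-0.0044,0,-0.0097,0,0.025],[-0.005,0,-0.0094,0,0.025],[-0.0057,0,-0.009,0,0.025],[-0.0063,0,-0.0086,0,0.025],[0,0,0,0,0.025]])

```text
clock: 9.3
tool_pos: [0.5067, 0.0257, 0.2492]
eef_rot: [0.63, 0.777, -0.007, -0.006]
contact_force: [-0.4, -0.7, -1.7]
opening: 0.362
finger_force: 6.0
```

```bash
cat > look.py <<'E'
from h import *; import sys
s=snapshot('scene'); P=cloud(s); hsv=cv2.cvtColor(s['color'],cv2.COLOR_RGB2HSV)
m=(hsv[...,0]>6)&(hsv[...,0]<24)&(hsv[...,1]>90)&(P[...,2]>.004)&(P[...,0]>.36)&(P[...,0]<.75)&(P[...,1]>-.3)&(P[...,1]<.3)
Q=P[m]
for z in np.arange(0,.38,.02):
    q=Q[(Q[:,2]>=z)&(Q[:,2]<z+.02)]
    if len(q)>3: print(round(z,2),len(q),'x',q[:,0].min().round(3),q[:,0].max().round(3),'y',q[:,1].min().round(3),q[:,1].max().round(3))
plan(.5,0,.3,.2,10); print(R.from_quat(r.get_state()['eef_rot']).as_matrix()[:,2])
if len(sys.argv)>1: cv2.imwrite('pics/'+sys.argv[1],cv2.resize(cv2.cvtColor(s['color'],cv2.COLOR_RGB2BGR)[60:280,150:400],None,fx=2.5,fy=2.5))
E
python3 look.py a1.png
```

```text
0.02 21 x 0.362 0.553 y -0.299 -0.064
0.04 152 x 0.361 0.552 y -0.3 -0.04
0.06 208 x 0.509 0.547 y -0.103 -0.01
0.08 96 x 0.506 0.528 y -0.066 0.011
0.1 37 x 0.5 0.522 y -0.014 0.009
0.16 25 x 0.49 0.559 y -0.008 0.054
0.18 7 x 0.526 0.566 y 0.044 0.049
p [0.5063 0.0265 0.2484] yaw 0.209 row [-0.0025 -0.0013 -0.0051] spin 0.0009 N 10 t 9.35 op 0.361 F [-0.4 -0.6 -2.3] q [-0.12  0.8  -0.04  2.04  0.08  0.32 -0.01]
[-0.0190419  -0.00179982 -0.99981707]
```

View pics/a1.png

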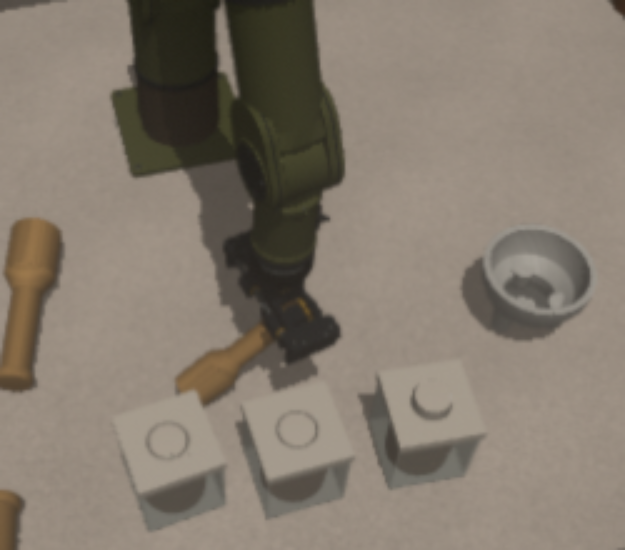

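The masher is pivoting as planned: head low at (205,385), handle up in the gripper at (280,330). Continuing the arc.

Call:
move_arm(rows=[[-0.0068,0,-0.0082,0,0.025],[-0.0074,0,-0.0077,0,0.025],[-0.0079,0,-0.0072,0,0.025],[-0.0083,0,-0.0066,0,0.025],[-0.0088,0,-0.006,0,0.025],[-0.0092,0,-0.0054,0,0.025],[-0.0095,0,-0.0048,0,0.025],[-0.0098,0,-0.0041,0,0.025],[0,0,0,0,0.025]])

```text
clock: 10.1
tool_pos: [0.5218, -0.0416, 0.298]
eef_rot: [0.63, 0.776, -0.007, -0.006]
contact_force: [-0.6, 0.4, -1.6]
opening: 0.36
finger_force: 8.5
```

```bash
python3 look.py
```

```text
0.02 11 x 0.366 0.419 y -0.3 -0.286
0.04 41 x 0.36 0.403 y -0.3 -0.285
0.06 55 x 0.526 0.559 y -0.168 -0.105
0.08 134 x 0.527 0.562 y -0.154 -0.091
0.1 132 x 0.517 0.552 y -0.136 -0.073
0.12 69 x 0.521 0.542 y -0.099 -0.055
0.14 42 x 0.516 0.538 y -0.078 -0.055
0.2 8 x 0.5 0.572 y -0.071 -0.015
0.22 24 x 0.54 0.564 y -0.048 -0.015
p [ 0.5214 -0.0402  0.2976] yaw 0.208 row [ 0.0044 -0.0013 -0.0002] spin 0.0008 N 10 t 10.15 op 0.36 F [ 0.1  0.7 -2.4] q [ 0.03  0.73 -0.07  1.96  0.1   0.48  0.09]
[-0.01981089 -0.00221332 -0.9998013 ]
```

The head has lifted with the grip, so pad friction is holding the tilt. I'll ease the grip to let it swing down.

Call:
move_arm(rows=[[0,0,0,0,0.025],[0,0,0,0,0.025],[0,0,0,0,0.025],[0,0,0,0,0.025]], newtons=3)

```text
clock: 10.48
tool_pos: [0.5211, -0.0379, 0.297]
eef_rot: [0.628, 0.778, -0.007, -0.008]
contact_force: [-0.5, -0.5, -1.3]
opening: 0.359
finger_force: 4.9
```

```bash
python3 look.py
```

```text
0.02 9 x 0.371 0.41 y -0.299 -0.287
0.04 51 x 0.361 0.549 y -0.3 -0.144
0.06 73 x 0.526 0.556 y -0.153 -0.083
0.08 148 x 0.518 0.557 y -0.138 -0.076
0.1 81 x 0.519 0.544 y -0.118 -0.063
0.12 58 x 0.517 0.537 y -0.087 -0.048
0.14 28 x 0.517 0.534 y -0.071 -0.052
0.2 11 x 0.502 0.574 y -0.07 -0.011
0.22 26 x 0.529 0.579 y -0.047 -0.012
p [ 0.5211 -0.038   0.297 ] yaw 0.212 row [ 0.0042 -0.0013 -0.0003] spin 0.0012 N 10 t 10.53 op 0.359 F [-0.   0.  -2.3] q [ 0.03  0.73 -0.07  1.96  0.1   0.48  0.09]
[-0.02123348 -0.00135871 -0.99977362]
```

Call:
move_arm(rows=[[0,0,0,0,0.025],[0,0,0,0,0.025],[0,0,0,0,0.025],[0,0,0,0,0.025],[0,0,0,0,0.025]])

```text
clock: 10.95
tool_pos: [0.5212, -0.0385, 0.2972]
eef_rot: [0.629, 0.778, -0.007, -0.008]
contact_force: [-0.1, -0.3, -2.2]
opening: 0.356
finger_force: 4.9
```

```bash
python3 look.py
```

```text
0.02 10 x 0.367 0.42 y -0.3 -0.286
0.04 47 x 0.36 0.547 y -0.3 -0.15
0.06 74 x 0.527 0.557 y -0.154 -0.082
0.08 142 x 0.515 0.556 y -0.138 -0.08
0.1 87 x 0.521 0.542 y -0.121 -0.062
0.12 65 x 0.515 0.538 y -0.09 -0.048
0.14 27 x 0.517 0.537 y -0.069 -0.048
0.2 10 x 0.501 0.572 y -0.07 -0.012
0.22 24 x 0.537 0.581 y -0.05 -0.014
p [ 0.5212 -0.0386  0.2972] yaw 0.211 row [ 0.0042 -0.0013 -0.0002] spin 0.0011 N 10 t 11.0 op 0.359 F [ 0.5  0.1 -2.6] q [ 0.03  0.73 -0.07  1.96  0.1   0.48  0.09]
[-0.02068168 -0.00161398 -0.99978481]
```

Call:
move_arm(rows=[[0,0,0,0,0.0312],[0,0,0,0,0.0312],[0,0,0,0,0.0312]], newtons=3)

```text
clock: 11.25
tool_pos: [0.5212, -0.0386, 0.2973]
eef_rot: [0.629, 0.778, -0.007, -0.008]
contact_force: [-0.0, 0.1, -2.2]
opening: 0.363
finger_force: 4.9
```

```bash
python3 look.py
```

```text
0.02 5 x 0.372 0.407 y -0.298 -0.287
0.04 53 x 0.361 0.55 y -0.3 -0.144
0.06 75 x 0.524 0.558 y -0.153 -0.082
0.08 135 x 0.514 0.56 y -0.139 -0.077
0.1 93 x 0.517 0.546 y -0.122 -0.062
0.12 67 x 0.516 0.538 y -0.088 -0.049
0.14 25 x 0.518 0.537 y -0.071 -0.049
0.2 8 x 0.559 0.571 y -0.057 -0.015
0.22 25 x 0.526 0.579 y -0.05 -0.012
p [ 0.5212 -0.0386  0.2973] yaw 0.211 row [ 0.0042 -0.0013 -0.0002] spin 0.0011 N 10 t 11.3 op 0.359 F [-0.7  0.7 -2.1] q [ 0.03  0.73 -0.07  1.96  0.1   0.48  0.09]
[-0.02063448 -0.00161844 -0.99978578]
```

Call:
move_arm(rows=[[-0.02,0,-0.035,0,0.03],[-0.015,0,-0.022,0,0.03],[-0.008,0,-0.011,0,0.03],[-0.002,0,-0.003,0,0.03],[0,0,0,0,0.03]])

```text
clock: 11.72
tool_pos: [0.5322, -0.0831, 0.3687]
eef_rot: [0.629, 0.777, -0.007, -0.007]
contact_force: [0.1, 1.5, -1.9]
opening: 0.358
finger_force: 4.3
```

```bash
python3 look.py
```

```text
0.02 13 x 0.361 0.414 y -0.3 -0.286
0.04 39 x 0.36 0.413 y -0.3 -0.285
0.08 49 x 0.537 0.56 y -0.136 -0.094
0.1 61 x 0.535 0.56 y -0.135 -0.085
0.12 91 x 0.533 0.558 y -0.13 -0.079
0.14 83 x 0.515 0.554 y -0.125 -0.079
0.16 30 x 0.527 0.545 y -0.11 -0.091
0.18 21 x 0.532 0.545 y -0.104 -0.09
0.24 6 x 0.519 0.524 y -0.08 -0.064
0.26 8 x 0.514 0.581 y -0.117 -0.072
0.28 33 x 0.513 0.585 y -0.117 -0.058
0.3 7 x 0.552 0.573 y -0.091 -0.059
p [ 0.5318 -0.0822  0.3678] yaw 0.211 row [ 0.0087 -0.0013  0.0068] spin 0.0011 N 10 t 11.77 op 0.359 F [-0.2  0.2 -2.2] q [ 0.13  0.63 -0.1   1.86  0.1   0.68  0.18]
[-0.02122752 -0.00118724 -0.99977397]
```

It hangs at roughly 10° now. I'll move it slightly away from the canisters and lower it until it touches.

Call:
move_arm(rows=[[0,-0.003,0.002,0,0.03],[0,-0.005,0.006,0,0.03],[0,-0.006,0.008,0,0.03],[0,-0.006,0.008,0,0.03],[0,-0.005,0.008,0,0.03],[0,-0.003,0.008,0,0.03],[0,-0.002,0.006,0,0.03],[0,0,0.004,0,0.03],[0,0,0,0,0.03]])

```text
clock: 12.52
tool_pos: [0.5012, -0.0885, 0.3175]
eef_rot: [0.628, 0.778, -0.008, -0.009]
contact_force: [-0.9, 0.5, -2.5]
opening: 0.362
finger_force: 4.3
```

```bash
python3 look.py
```

```text
0.02 41 x 0.374 0.528 y -0.3 -0.098
0.04 87 x 0.36 0.527 y -0.3 -0.098
0.06 56 x 0.501 0.527 y -0.137 -0.085
0.08 102 x 0.488 0.526 y -0.133 -0.083
0.1 36 x 0.489 0.519 y -0.119 -0.097
0.12 18 x 0.502 0.512 y -0.11 -0.098
0.14 8 x 0.502 0.511 y -0.105 -0.098
0.2 6 x 0.492 0.497 y -0.088 -0.071
0.22 11 x 0.484 0.552 y -0.12 -0.061
0.24 22 x 0.518 0.541 y -0.097 -0.063
p [ 0.5016 -0.0885  0.3181] yaw 0.212 row [0.0087 0.0017 0.0018] spin 0.0012 N 10 t 12.57 op 0.364 F [-0.1  0.3 -2.8] q [ 0.14  0.68 -0.09  1.99  0.12  0.5   0.17]
[-0.0219023  -0.00131395 -0.99975925]
```

Call:
move_arm(rows=[[0,0,0.004,0,0.03],[0,0,0.004,0,0.03],[0,0,0.003,0,0.03],[0,0,0,0,0.03]])

```text
clock: 12.9
tool_pos: [0.5014, -0.0888, 0.3072]
eef_rot: [0.629, 0.778, -0.007, -0.008]
contact_force: [-0.5, 0.3, -2.6]
opening: 0.36
finger_force: 4.3
```

Call:
move_arm(rows=[[0,0,0.003,0,0.03],[0,0,0.002,0,0.03],[0,0,0,0,0.03]])

```text
clock: 13.15
tool_pos: [0.5013, -0.0888, 0.3024]
eef_rot: [0.629, 0.778, -0.007, -0.008]
contact_force: [0.3, 0.4, -2.0]
opening: 0.366
finger_force: 4.3
```

```bash
python3 look.py a2.png
```

```text
0.02 51 x 0.368 0.529 y -0.3 -0.099
0.04 97 x 0.363 0.529 y -0.3 -0.09
0.06 89 x 0.488 0.526 y -0.135 -0.084
0.08 50 x 0.489 0.52 y -0.125 -0.095
0.1 17 x 0.503 0.514 y -0.111 -0.099
0.12 11 x 0.503 0.511 y -0.107 -0.098
0.18 6 x 0.49 0.5 y -0.089 -0.069
0.2 4 x 0.549 0.552 y -0.109 -0.105
0.22 29 x 0.519 0.552 y -0.105 -0.063
p [ 0.5014 -0.0888  0.3026] yaw 0.211 row [0.0087 0.0017 0.0002] spin 0.0011 N 10 t 13.2 op 0.363 F [-0.4  0.6 -3. ] q [ 0.13  0.71 -0.08  2.    0.12  0.46  0.17]
[-0.02100801 -0.00156016 -0.99977809]
```

View pics/a2.png

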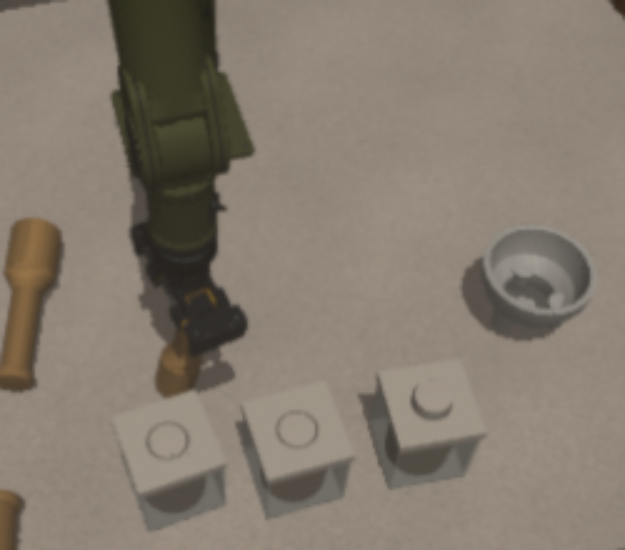

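The masher hangs nearly upright at crop (180,370), with its face just above the shelf. I'll lower it until it touches.

Call:
move_arm(rows=[[0,0,0.0025,0,0.03],[0,0,0.002,0,0.03],[0,0,0,0,0.03]])

```text
clock: 13.45
tool_pos: [0.5016, -0.0889, 0.2985]
eef_rot: [0.629, 0.778, -0.007, -0.007]
contact_force: [0.8, -0.1, 2.2]
opening: 0.362
finger_force: 3.0
```

Call:
move_arm(rows=[[0,0,0.0025,0,0.03],[0,0,0.002,0,0.03],[0,0,0,0,0.03]])

```text
clock: 13.7
tool_pos: [0.5013, -0.0889, 0.2936]
eef_rot: [0.629, 0.778, -0.007, -0.007]
contact_force: [-0.0, -1.3, 3.5]
opening: 0.362
finger_force: 3.0
```

```bash
python3 look.py
```

```text
0.02 56 x 0.367 0.529 y -0.3 -0.099
0.04 92 x 0.36 0.528 y -0.3 -0.095
0.06 91 x 0.492 0.528 y -0.135 -0.085
0.08 47 x 0.489 0.519 y -0.129 -0.1
0.1 19 x 0.502 0.513 y -0.112 -0.099
0.12 4 x 0.506 0.513 y -0.104 -0.099
0.18 5 x 0.498 0.505 y -0.09 -0.07
0.2 12 x 0.483 0.553 y -0.122 -0.062
0.22 18 x 0.518 0.572 y -0.106 -0.064
p [ 0.5013 -0.0889  0.2936] yaw 0.211 row [ 0.0087  0.0017 -0.0006] spin 0.0011 N 10 t 13.75 op 0.362 F [0.1 0.3 2.1] q [ 0.13  0.72 -0.08  2.01  0.13  0.44  0.17]
[-0.02056535 -0.00161117 -0.99978721]
```

Call:
move_arm(rows=[[-0.004,0,-0.001,0,0.03],[-0.004,0,-0.001,0,0.03],[-0.004,0,0,0,0.03],[0,0,0,0,0.033],[0,0,0,0,0.035],[0,0,0,0,0.04],[0,0,0,0,0.05],[0,0,0,0,0.088],[0,0,0,0,0.088],[0,0,0,0,0.088]])

```text
clock: 14.58
tool_pos: [0.5038, -0.1004, 0.2957]
eef_rot: [0.628, 0.778, -0.007, -0.008]
contact_force: [-0.7, -0.1, -0.4]
opening: 0.734
finger_force: 0.0
```

Call:
move_arm(rows=[[0,0,0,0,0.088],[0,0,0,0,0.088],[0,0,0,0,0.088],[0,0,0,0,0.088]])

```text
clock: 14.92
tool_pos: [0.5038, -0.1006, 0.2957]
eef_rot: [0.629, 0.778, -0.007, -0.008]
contact_force: [0.4, 0.2, 1.0]
opening: 0.996
finger_force: 0.0
```

```bash
python3 look.py a3.png
```

```text
0.0 4 x 0.37 0.521 y -0.147 -0.058
0.02 48 x 0.362 0.529 y -0.299 -0.106
0.04 87 x 0.36 0.53 y -0.3 -0.103
0.06 92 x 0.495 0.528 y -0.151 -0.103
0.08 29 x 0.497 0.517 y -0.142 -0.113
0.1 26 x 0.509 0.517 y -0.138 -0.116
0.12 23 x 0.508 0.516 y -0.137 -0.119
0.14 28 x 0.506 0.517 y -0.138 -0.119
0.16 18 x 0.507 0.518 y -0.139 -0.121
0.18 59 x 0.485 0.519 y -0.145 -0.123
0.2 5 x 0.457 0.547 y -0.141 -0.078
0.22 28 x 0.519 0.562 y -0.085 -0.074
p [ 0.5038 -0.1006  0.2957] yaw 0.211 row [ 0.0099  0.0017 -0.0004] spin 0.0011 N 10 t 14.97 op 1.0 F [ 0.7  1.  -0.3] q [ 0.16  0.72 -0.08  1.99  0.13  0.45  0.19]
[-0.02065695 -0.00160004 -0.99978534]
```

View pics/a3.png

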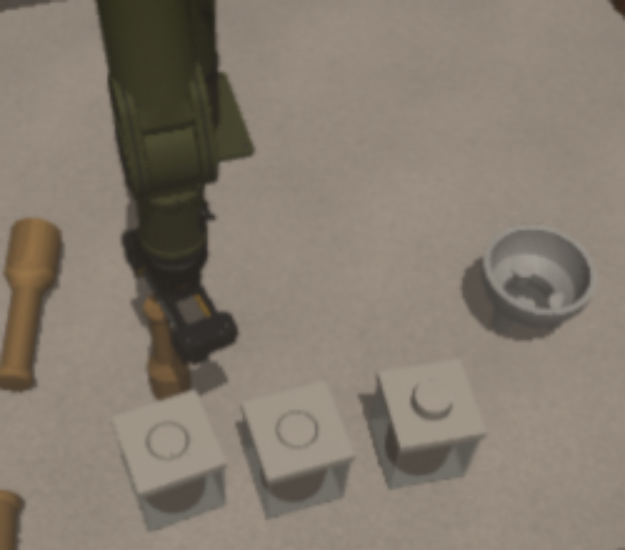

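The masher stands upright and released at crop (165,345), its centre about (0.500, −0.123). The gripper is beside it, so I'll check with the wrist camera before the re-grip.

Call:
move_arm(rows=[[0,0,-0.004,0,0.088],[0,0,0,0,0.088]])

```text
clock: 15.13
tool_pos: [0.5041, -0.1006, 0.3002]
eef_rot: [0.629, 0.778, -0.007, -0.007]
contact_force: [1.1, -0.1, 0.6]
opening: 0.998
finger_force: 0.0
```

Run:
```python
from h import *
s=snapshot('top'); P=cloud(s); hsv=cv2.cvtColor(s['color'],cv2.COLOR_RGB2HSV)
s=snapshot('wrist'); save(s,'w4.png'); P=cloud(s)
hsv=cv2.cvtColor(s['color'],cv2.COLOR_RGB2HSV)
m=(hsv[...,0]>6)&(hsv[...,0]<24)&(hsv[...,1]>90)&(abs(P[...,0]-.5)<.04)&(abs(P[...,1]+.12)<.06)
for a,b in((.02,.06),(.1,.17),(.17,.185),(.186,.2)):
    q=P[m&(P[...,2]>a)&(P[...,2]<b)]
    if len(q): print(a,len(q),q.min(0).round(3),q.max(0).round(3))
a=R.from_quat(r.get_state()['eef_rot']).as_matrix()[:,2]
plan(.5-a[0]*.147,-.123-a[1]*.147,.3,.211,4)
```

```text
0.02 922 [ 0.476 -0.117  0.02 ] [ 0.524 -0.097  0.06 ]
0.1 3127 [ 0.486 -0.122  0.1  ] [ 0.516 -0.108  0.166]
0.17 76 [ 0.483 -0.12   0.182] [ 0.516 -0.108  0.185]
0.186 3310 [ 0.482 -0.127  0.186] [ 0.519 -0.105  0.191]
p [ 0.504  -0.1006  0.2999] yaw 0.211 row [-0.0054 -0.0014 -0.    ] spin 0.0 N 4 t 15.23 op 0.997 F [-0.1  0.5  1.3] q [ 0.16  0.71 -0.08  1.99  0.13  0.46  0.19]
```

View pics/w4.png

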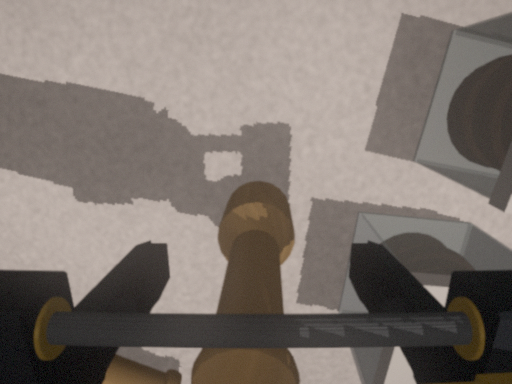

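Call:
move_arm(rows=[[-0.006,-0.001,0,0,0.088],[-0.006,-0.0013,0,0,0.088],[-0.006,-0.001,0,0,0.088],[-0.006,-0.0013,0,0,0.088],[0,0,0,0,0.06],[0,0,0,0,0.045],[0,0,0,0,0.03],[0,0,0,0,0.03],[0,0,0,0,0.03],[0,0,0,0,0.03]], newtons=5)

```text
clock: 16.07
tool_pos: [0.5044, -0.1247, 0.2997]
eef_rot: [0.628, 0.778, -0.007, -0.008]
contact_force: [-0.5, -0.5, 0.1]
opening: 0.571
finger_force: 0.0
```

Call:
move_arm(rows=[[0,0,0,0,0.028],[0,0,0,0,0.028],[0,0,0,0,0.028],[0,0,0,0,0.028],[0,0,0,0,0.028],[0,0,0,0,0.028]], newtons=30)

```text
clock: 16.57
tool_pos: [0.5045, -0.125, 0.2997]
eef_rot: [0.629, 0.778, -0.007, -0.008]
contact_force: [1.4, -0.2, -0.6]
opening: 0.356
finger_force: 30.4
```

```bash
python3 look.py; python3 -c "
from plant import r;print(r.get_state()['finger_force'])"
```

```text
0.02 43 x 0.375 0.526 y -0.299 -0.105
0.04 89 x 0.361 0.526 y -0.3 -0.103
0.06 77 x 0.496 0.526 y -0.151 -0.1
0.08 4 x 0.506 0.51 y -0.14 -0.138
0.18 6 x 0.498 0.503 y -0.127 -0.108
0.2 6 x 0.484 0.554 y -0.158 -0.138
0.22 25 x 0.523 0.545 y -0.133 -0.1
p [ 0.5045 -0.125   0.2997] yaw 0.211 row [ 0.0123  0.0021 -0.    ] spin 0.0011 N 10 t 16.62 op 0.354 F [ 1.2 -0.1 -0.8] q [ 0.21  0.72 -0.09  1.97  0.14  0.48  0.23]
[-0.02052594 -0.00151029 -0.99978818]
30.438414900563657
```

Call:
move_arm(rows=[[0,0,-0.005,0,0.028],[0,0,-0.012,0,0.028],[0,0,-0.02,0,0.028],[0,0,-0.025,0,0.028],[0,0,-0.03,0,0.028],[0,0,-0.03,0,0.028],[0,0,-0.03,0,0.028],[0,0,-0.025,0,0.028],[0,0,-0.012,0,0.028],[0,0,0,0,0.028]])

```text
clock: 17.45
tool_pos: [0.5086, -0.1248, 0.4917]
eef_rot: [0.629, 0.778, -0.006, -0.005]
contact_force: [-0.5, -0.5, -2.3]
opening: 0.359
finger_force: 30.8
```

Run:
```python
from h import *
plan(.682,.170,.49,.211,14)
print(r.get_state()['finger_force'],R.from_quat(r.get_state()['eef_rot']).as_matrix()[:,2])
```

```text
p [ 0.5086 -0.1248  0.4917] yaw 0.211 row [ 0.018   0.0165 -0.0001] spin -0.0 N 14 t 17.45 op 0.359 F [-0.5 -0.5 -2.3] q [ 0.24  0.45 -0.13  1.74  0.08  0.96  0.28]
30.815380979329348 [-0.01496427 -0.00268937 -0.99988441]
```

Call:
move_arm(rows=[[0.005,0.0045,0,0,0.028],[0.012,0.011,0,0,0.028],[0.018,0.0165,0,0,0.028],[0.018,0.0165,0,0,0.028],[0.018,0.0165,0,0,0.028],[0.018,0.0165,0,0,0.028],[0.018,0.0165,0,0,0.028],[0.018,0.0165,0,0,0.028],[0.018,0.0165,0,0,0.028],[0.018,0.0165,0,0,0.028]])

```text
clock: 18.28
tool_pos: [0.6187, 0.0653, 0.4836]
eef_rot: [0.628, 0.778, -0.009, -0.009]
contact_force: [0.4, -0.1, -2.2]
opening: 0.356
finger_force: 30.8
```

Call:
move_arm(rows=[[0.018,0.0165,0,0,0.028],[0.018,0.0165,0,0,0.028],[0.018,0.0165,0,0,0.028],[0.018,0.0165,0,0,0.028],[0.012,0.011,0,0,0.028],[0.005,0.0045,0,0,0.028],[0,0,0,0,0.028],[0,0,0,0,0.028]])

```text
clock: 18.95
tool_pos: [0.6794, 0.1673, 0.483]
eef_rot: [0.629, 0.778, -0.009, -0.008]
contact_force: [0.3, -0.7, -2.0]
opening: 0.356
finger_force: 30.7
```

Run:
```python
from h import *
for n in('scene','wrist','top'):
    s=snapshot(n); save(s,'b_%s.png'%n); P=cloud(s); hsv=cv2.cvtColor(s['color'],cv2.COLOR_RGB2HSV)
    near=(abs(P[...,0]-.68)<.09)&(abs(P[...,1]-.17)<.09)
    w=near&(hsv[...,0]>6)&(hsv[...,0]<24)&(hsv[...,1]>90)
    for z in np.arange(.17,.38,.02):
        q=P[w&(P[...,2]>z)&(P[...,2]<z+.02)]
        if len(q)>5: print(n,'masher',z.round(2),len(q),q.min(0).round(3)[:2],q.max(0).round(3)[:2])
    q=P[near&(P[...,2]>.115)&(P[...,2]<.128)]; 
    if len(q): print(n,'lid',len(q),q.min(0).round(3),q.max(0).round(3))
plan(.682,.170,.49,.211,4); print(R.from_quat(r.get_state()['eef_rot']).as_matrix()[:,2])
```

```text
scene masher 0.17 6 [0.679 0.142] [0.697 0.16 ]
scene masher 0.19 56 [0.671 0.139] [0.7   0.178]
scene masher 0.21 65 [0.672 0.139] [0.7   0.177]
scene masher 0.23 91 [0.667 0.139] [0.701 0.181]
scene masher 0.25 120 [0.657 0.143] [0.699 0.186]
scene masher 0.27 42 [0.671 0.151] [0.69  0.179]
scene masher 0.29 32 [0.676 0.151] [0.69 0.17]
scene masher 0.31 32 [0.675 0.151] [0.691 0.162]
scene masher 0.33 27 [0.675 0.152] [0.69  0.162]
scene masher 0.35 11 [0.673 0.149] [0.686 0.153]
scene masher 0.37 22 [0.661 0.148] [0.684 0.169]
scene lid 799 [0.617 0.112 0.115] [0.735 0.228 0.128]
wrist masher 0.19 37 [0.649 0.18 ] [0.677 0.193]
wrist masher 0.21 120 [0.648 0.179] [0.687 0.193]
wrist masher 0.23 872 [0.648 0.148] [0.699 0.194]
wrist masher 0.25 1603 [0.65  0.149] [0.697 0.189]
wrist masher 0.27 491 [0.658 0.168] [0.689 0.182]
wrist masher 0.29 673 [0.659 0.168] [0.688 0.183]
wrist masher 0.31 981 [0.659 0.166] [0.69  0.183]
wrist masher 0.33 1557 [0.651 0.162] [0.693 0.183]
wrist masher 0.35 1580 [0.647 0.163] [0.703 0.187]
wrist masher 0.37 5332 [0.6   0.138] [0.756 0.197]
wrist lid 6311 [0.619 0.111 0.115] [0.735 0.227 0.128]
top lid 8 [0.628 0.224 0.118] [0.647 0.228 0.125]
p [0.6796 0.166  0.4845] yaw 0.209 row [ 0.0009  0.0008 -0.0014] spin -0.0005 N 4 t 19.1 op 0.356 F [ 0.9 -1.3 -1.8] q [-0.25  0.74 -0.12  1.19  0.08  1.24 -0.16]
[-0.02137859 -0.00310467 -0.99976663]
```

View pics/b_scene.png

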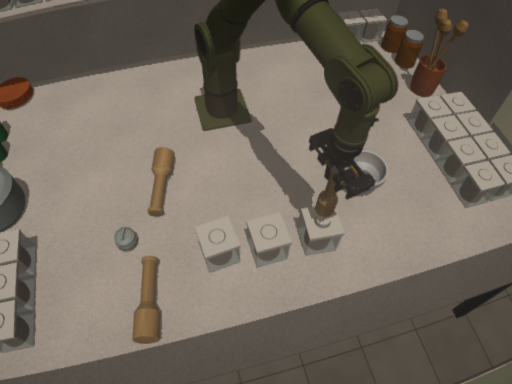

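The masher is upright over the button (head at (327,203)), about 3 mm off centre. I'll correct that, tighten the grip and come down to just above the button.

Call:
move_arm(rows=[[0.002,0.001,0.005,0,0.025],[0.002,0.002,0.01,0,0.025],[0,0,0.008,0,0.025],[0,0,0.002,0,0.025],[0,0,0,0,0.025],[0,0,0,0,0.025]], newtons=55)

```text
clock: 19.6
tool_pos: [0.6813, 0.1721, 0.4593]
eef_rot: [0.629, 0.778, -0.007, -0.008]
contact_force: [-0.8, 0.2, -2.1]
opening: 0.357
finger_force: 55.5
```

Run:
```python
from h import *
print(r.get_state()['finger_force']); plan(.682,.170,.4225,.211,1)
```

```text
55.48610122874379
p [0.6813 0.1721 0.4593] yaw 0.211 row [-0.0023  0.001   0.0367] spin 0.0002 N 1 t 19.6 op 0.357 F [-0.8  0.2 -2.1] q [-0.26  0.76 -0.12  1.21  0.08  1.19 -0.16]
```

Call:
move_arm(rows=[[-0.001,0,0.019,0,0.025],[-0.001,0,0.018,0,0.025],[0,0,0,0,0.025]])

```text
clock: 19.85
tool_pos: [0.6814, 0.1704, 0.4223]
eef_rot: [0.629, 0.778, -0.006, -0.007]
contact_force: [0.0, -0.3, -1.7]
opening: 0.352
finger_force: 56.9
```

Run:
```python
from h import *
print(r.get_state()['finger_force']); plan(.682,.170,.4225,.211,1)
```

```text
56.867447923868895
p [0.6814 0.1704 0.4223] yaw 0.211 row [-0.0005  0.0005 -0.0002] spin 0.0003 N 1 t 19.85 op 0.352 F [ 0.  -0.3 -1.7] q [-0.25  0.79 -0.12  1.27  0.09  1.11 -0.17]
```

There is no reaction force left, so the button seems to have snapped down. I'll lift and move back toward the free spot.

Call:
move_arm(rows=[[0,0,-0.01,0,0.025],[0,0,-0.02,0,0.025],[0,0,-0.025,0,0.025],[-0.005,-0.0045,-0.01,0,0.025],[-0.012,-0.011,0,0,0.025],[-0.018,-0.0165,0,0,0.025],[-0.018,-0.0165,0,0,0.025],[-0.018,-0.0165,0,0,0.025],[-0.018,-0.0165,0,0,0.025],[-0.018,-0.0165,0,0,0.025]])

```text
clock: 20.68
tool_pos: [0.6079, 0.0436, 0.4902]
eef_rot: [0.629, 0.778, -0.007, -0.007]
contact_force: [0.1, -0.8, -2.2]
opening: 0.351
finger_force: 56.4
```

Call:
move_arm(rows=[[-0.018,-0.0165,0,0,0.025],[-0.018,-0.0165,0,0,0.025],[-0.018,-0.0165,0,0,0.025],[-0.018,-0.0165,0,0,0.025],[-0.018,-0.0165,0,0,0.025],[-0.015,-0.0165,0,0,0.025],[-0.01,-0.0165,0,0,0.025],[0,0,0,0,0.025]])

```text
clock: 21.35
tool_pos: [0.517, -0.0958, 0.4922]
eef_rot: [0.631, 0.776, -0.009, -0.007]
contact_force: [-2.0, -0.4, -2.1]
opening: 0.355
finger_force: 56.2
```

```bash
python3 - <<'E'
from h import *
s=snapshot('scene'); save(s,'c.png'); P=cloud(s)
q=P[(abs(P[...,0]-.677)<.02)&(abs(P[...,1]-.17)<.02)&(P[...,2]>.08)]; print('button z',np.percentile(q[:,2],[5,50,95]))
near=(abs(P[...,0]-.68)<.09)&(abs(P[...,1]-.17)<.09)&(P[...,2]>.115)&(P[...,2]<.13)
print(np.round(cv2.minAreaRect(P[near][:,:2].astype(np.float32))[0],3))
plan(.504,-.125,.33,.211,8)
E
python3 look.py
```

```text
button z [0.11903726 0.12258267 0.12544973]
[0.676 0.17 ]
p [ 0.5185 -0.0938  0.4923] yaw 0.207 row [-0.0035 -0.0022  0.0203] spin -0.0005 N 8 t 21.4 op 0.347 F [-0.   0.1 -2.3] q [ 0.18  0.46 -0.14  1.73  0.08  0.98  0.22]
0.02 6 x 0.372 0.399 y -0.297 -0.287
0.04 42 x 0.36 0.417 y -0.3 -0.285
0.18 8 x 0.533 0.538 y -0.109 -0.081
0.2 58 x 0.519 0.54 y -0.12 -0.074
0.22 65 x 0.521 0.541 y -0.12 -0.073
0.24 102 x 0.511 0.541 y -0.121 -0.069
0.26 96 x 0.507 0.537 y -0.118 -0.072
0.28 33 x 0.52 0.533 y -0.109 -0.082
0.3 9 x 0.522 0.528 y -0.108 -0.103
0.32 9 x 0.523 0.528 y -0.107 -0.104
p [ 0.5196 -0.0922  0.4923] yaw 0.209 row [0.0094 0.0003 0.0192] spin 0.0009 N 10 t 21.45 op 0.352 F [-0.1  0.8 -2.4] q [ 0.18  0.46 -0.14  1.73  0.08  0.98  0.22]
[-0.01960334 -0.0018225  -0.99980618]
```

The button is flush (0.1226 m) and the canister is in place. Next I lower the masher back to its spot. The face touches the shelf at TCP z≈0.300.

Call:
move_arm(rows=[[-0.003,-0.002,0.01,0,0.025],[-0.004,-0.0025,0.024,0,0.025],[-0.004,-0.0025,0.026,0,0.025],[-0.004,-0.0025,0.026,0,0.025],[-0.004,-0.0025,0.026,0,0.025],[-0.004,-0.0025,0.026,0,0.025],[-0.004,-0.0025,0.026,0,0.025],[0,0,0.014,0,0.025],[0,0,0.005,0,0.025],[0,0,0,0,0.025]])

```text
clock: 22.28
tool_pos: [0.506, -0.1208, 0.3079]
eef_rot: [0.628, 0.778, -0.007, -0.008]
contact_force: [-0.8, 0.3, -1.5]
opening: 0.35
finger_force: 56.0
```

```bash
python3 look.py
```

```text
0.02 35 x 0.369 0.527 y -0.3 -0.102
0.04 86 x 0.36 0.528 y -0.3 -0.104
0.06 84 x 0.501 0.528 y -0.145 -0.096
0.08 22 x 0.499 0.521 y -0.139 -0.108
0.18 5 x 0.494 0.5 y -0.123 -0.104
0.22 28 x 0.488 0.558 y -0.155 -0.096
0.24 9 x 0.53 0.552 y -0.13 -0.095
p [ 0.5063 -0.1209  0.3089] yaw 0.213 row [0.012  0.0019 0.0009] spin 0.0013 N 10 t 22.33 op 0.353 F [ 0.  -0.3 -1.9] q [ 0.21  0.7  -0.1   1.96  0.14  0.5   0.21]
[-0.01982231 -0.00107735 -0.99980294]
```

Call:
move_arm(rows=[[0,0,0.004,0,0.025],[0,0,0.003,0,0.025],[0,0,0,0,0.025]], newtons=10)

```text
clock: 22.58
tool_pos: [0.5056, -0.1216, 0.302]
eef_rot: [0.628, 0.778, -0.007, -0.007]
contact_force: [-0.1, -0.0, -2.2]
opening: 0.361
finger_force: 10.3
```

Call:
move_arm(rows=[[0,0,0.0015,0,0.025],[0,0,0,0,0.025]])

```text
clock: 22.75
tool_pos: [0.5053, -0.1218, 0.3004]
eef_rot: [0.629, 0.778, -0.007, -0.007]
contact_force: [1.3, -0.7, -1.2]
opening: 0.355
finger_force: 10.3
```

Call:
move_arm(rows=[[0,0,0.0012,0,0.025],[0,0,0,0,0.025],[0,0,0,0,0.025]], newtons=3)

```text
clock: 23.0
tool_pos: [0.5053, -0.1219, 0.2993]
eef_rot: [0.629, 0.778, -0.007, -0.007]
contact_force: [0.5, 0.3, 1.7]
opening: 0.363
finger_force: 3.0
```

Contact with the shelf. I'll open, then rise straight up.

Call:
move_arm(rows=[[0,0,0,0,0.034],[0,0,0,0,0.04],[0,0,0,0,0.06],[0,0,0,0,0.088],[0,0,0,0,0.088],[0,0,0,0,0.088],[0,0,0,0,0.088],[0,0,0,0,0.088],[0,0,0,0,0.088],[0,0,0,0,0.088]])

```text
clock: 23.83
tool_pos: [0.5052, -0.1218, 0.299]
eef_rot: [0.629, 0.778, -0.007, -0.008]
contact_force: [0.3, 0.4, -2.9]
opening: 1.0
finger_force: 1.1
```

Call:
move_arm(rows=[[0,0,0,0,0.088],[0,0,0,0,0.088],[0,0,-0.01,0,0.088],[0,0,-0.02,0,0.088],[0,0,-0.03,0,0.088],[0,0,-0.03,0,0.088],[0,0,-0.03,0,0.088],[0,0,-0.02,0,0.088],[0,0,-0.01,0,0.088],[0,0,0,0,0.088]])

```text
clock: 24.67
tool_pos: [0.5087, -0.1216, 0.4521]
eef_rot: [0.629, 0.778, -0.006, -0.005]
contact_force: [0.2, -0.7, -3.2]
opening: 0.997
finger_force: 1.2
```

```bash
python3 look.py end.png
```

```text
0.02 9 x 0.364 0.415 y -0.299 -0.286
0.04 39 x 0.361 0.409 y -0.3 -0.285
0.14 6 x 0.491 0.498 y -0.149 -0.132
0.16 57 x 0.485 0.5 y -0.153 -0.106
0.18 48 x 0.485 0.502 y -0.155 -0.106
0.2 73 x 0.466 0.503 y -0.155 -0.116
0.22 41 x 0.463 0.5 y -0.153 -0.13
0.24 11 x 0.484 0.494 y -0.143 -0.136
0.28 6 x 0.488 0.558 y -0.14 -0.122
0.3 5 x 0.488 0.493 y -0.141 -0.115
0.32 10 x 0.491 0.503 y -0.124 -0.114
0.34 10 x 0.495 0.599 y -0.142 -0.114
0.36 9 x 0.46 0.544 y -0.163 -0.103
p [ 0.5083 -0.1216  0.4504] yaw 0.211 row [0.012  0.0019 0.015 ] spin 0.0011 N 10 t 24.72 op 0.997 F [-0.5 -0.4 -2.6] q [ 0.23  0.5  -0.14  1.81  0.09  0.86  0.26]
[-0.01800829 -0.00214238 -0.99983554]
```

View pics/end.png

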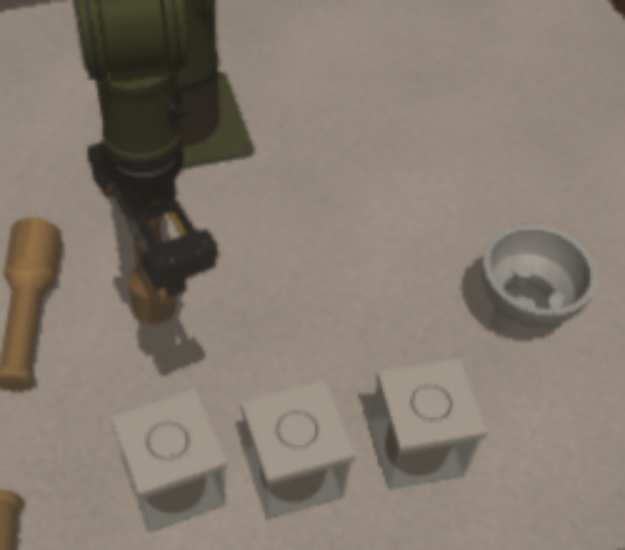

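The masher is still hanging on the inner finger. The head, at crop (152,300), is off the shelf, the finger force is 1.1 N and the tool still carries its weight. The button is visibly flush at (431,403). I'll measure how it hangs before setting it down again.

Run:
```python
from h import *
st=r.get_state(); M=R.from_quat(st['eef_rot']).as_matrix(); p=np.array(st['tool_pos'])
for n in('wrist','scene'):
    s=snapshot(n); P=cloud(s); T=(P-p)@M; hsv=cv2.cvtColor(s['color'],cv2.COLOR_RGB2HSV)
    m=(hsv[...,0]>6)&(hsv[...,0]<24)&(hsv[...,1]>90)&(abs(T[...,0])<.1)&(abs(T[...,1])<.1)&(P[...,2]>.05)
    for z in np.arange(.06,.32,.015):
        q=T[m&(T[...,2]>z)&(T[...,2]<z+.015)]
        if len(q)>4: print(n,z.round(3),len(q),(np.percentile(q[:,:2],[3,97],axis=0)*1000).round().tolist())
```

```text
wrist 0.06 5 [[18.0, 44.0], [18.0, 54.0]]
wrist 0.075 2815 [[13.0, -52.0], [30.0, 55.0]]
wrist 0.09 694 [[-9.0, -56.0], [33.0, 52.0]]
wrist 0.105 5931 [[-15.0, -41.0], [20.0, -11.0]]
wrist 0.12 893 [[7.0, -52.0], [19.0, -13.0]]
wrist 0.135 1164 [[6.0, -52.0], [16.0, -13.0]]
wrist 0.15 781 [[6.0, -39.0], [16.0, -14.0]]
wrist 0.165 557 [[6.0, -37.0], [16.0, -14.0]]
wrist 0.18 460 [[5.0, -39.0], [16.0, -14.0]]
wrist 0.195 400 [[3.0, -41.0], [16.0, -14.0]]
wrist 0.21 602 [[-2.0, -46.0], [17.0, -14.0]]
wrist 0.225 1845 [[-11.0, -54.0], [25.0, -7.0]]
wrist 0.24 403 [[5.0, -46.0], [27.0, -5.0]]
wrist 0.255 198 [[10.0, -46.0], [27.0, -7.0]]
wrist 0.27 139 [[15.0, -45.0], [27.0, -10.0]]
wrist 0.285 32 [[17.0, -44.0], [27.0, -12.0]]
scene 0.06 31 [[10.0, 23.0], [15.0, 56.0]]
scene 0.105 9 [[0.0, -12.0], [11.0, -6.0]]
scene 0.12 5 [[3.0, -15.0], [10.0, -8.0]]
scene 0.165 5 [[-15.0, -22.0], [-13.0, -17.0]]
scene 0.195 7 [[-16.0, -26.0], [-12.0, -19.0]]
scene 0.21 20 [[-19.0, -36.0], [-8.0, -16.0]]
scene 0.225 57 [[-26.0, -42.0], [0.0, -6.0]]
scene 0.24 39 [[-27.0, -25.0], [7.0, -5.0]]
scene 0.255 44 [[-27.0, -23.0], [14.0, -6.0]]
scene 0.27 40 [[-26.0, -26.0], [15.0, -6.0]]
scene 0.285 26 [[-25.0, -23.0], [13.0, -7.0]]
```

The cause is clear: the knob's underside is hooked on the top edge of the −y pad, and the masher hangs vertical at tool y −30 mm. I'll lower it to the shelf, go 4 mm further so the knob comes free, centre the tool around it, then rise.

Call:
move_arm(rows=[[0,0,0.005,0,0.088],[0,0,0.012,0,0.088],[0,0,0.02,0,0.088],[0,0,0.024,0,0.088],[0,0,0.024,0,0.088],[0,0,0.024,0,0.088],[0,0,0.016,0,0.088],[0,0,0.01,0,0.088],[0,0,0.005,0,0.088],[0,0,0,0,0.088]])

```text
clock: 25.65
tool_pos: [0.5051, -0.1217, 0.3078]
eef_rot: [0.629, 0.778, -0.008, -0.009]
contact_force: [0.1, -0.4, -2.7]
opening: 0.996
finger_force: 1.8
```

```bash
python3 look.py | tail -2
```

```text
p [ 0.5055 -0.1217  0.3087] yaw 0.211 row [0.012  0.002  0.0009] spin 0.0011 N 10 t 25.7 op 1.0 F [ 0.9  0.2 -2.3] q [ 0.21  0.7  -0.1   1.96  0.15  0.5   0.21]
[-0.02137771 -0.00145509 -0.99977041]
```

Call:
move_arm(rows=[[0,0,0.004,0,0.088],[0,0,0.003,0,0.088],[0,0,0.002,0,0.088],[0,0,0.0015,0,0.088],[0,0,0,0,0.088]])

```text
clock: 26.12
tool_pos: [0.5052, -0.1219, 0.2987]
eef_rot: [0.629, 0.778, -0.007, -0.007]
contact_force: [0.1, 1.0, 0.2]
opening: 0.998
finger_force: 0.2
```

Call:
move_arm(rows=[[0,0,0.0015,0,0.088],[0,0,0,0,0.088],[0,0,0,0,0.088]])

```text
clock: 26.37
tool_pos: [0.5052, -0.1218, 0.2971]
eef_rot: [0.629, 0.778, -0.007, -0.008]
contact_force: [-0.5, 0.2, -0.2]
opening: 0.998
finger_force: 0.2
```

Call:
move_arm(rows=[[0,0,0.001,0,0.088],[0,-0.002,0,0,0.088],[0,-0.003,0,0,0.088],[0,0,0,0,0.088]])

```text
clock: 26.7
tool_pos: [0.4995, -0.123, 0.296]
eef_rot: [0.629, 0.778, -0.008, -0.008]
contact_force: [-1.0, 0.1, 0.8]
opening: 0.999
finger_force: 0.2
```

```bash
cat > rel.py <<'E'
from h import *
st=r.get_state(); M=R.from_quat(st['eef_rot']).as_matrix(); p=np.array(st['tool_pos'])
print(p,st['finger_force'],np.round(st['contact_force'],1))
for n in('wrist',):
    s=snapshot(n); P=cloud(s); T=(P-p)@M; hsv=cv2.cvtColor(s['color'],cv2.COLOR_RGB2HSV)
    m=(hsv[...,0]>6)&(hsv[...,0]<24)&(hsv[...,1]>90)&(abs(T[...,0])<.1)&(abs(T[...,1])<.1)&(P[...,2]>.005)
    for z in np.arange(.105,.3,.03):
        q=T[m&(T[...,2]>z)&(T[...,2]<z+.015)]
        if len(q)>4: print(n,z.round(3),len(q),(np.percentile(q[:,:2],[3,97],axis=0)*1000).round().tolist())
E
python3 rel.py; python3 look.py
```

```text
[ 0.49954086 -0.1230177   0.29603562] 0.1590905945340637 [-1.   0.1  0.8]
wrist 0.105 6222 [[-14.0, -44.0], [19.0, -13.0]]
wrist 0.135 1099 [[5.0, -38.0], [15.0, -14.0]]
wrist 0.165 632 [[4.0, -37.0], [15.0, -13.0]]
wrist 0.195 439 [[2.0, -39.0], [15.0, -13.0]]
wrist 0.225 1772 [[-14.0, -51.0], [25.0, -3.0]]
wrist 0.255 249 [[8.0, -42.0], [26.0, -2.0]]
wrist 0.285 17 [[11.0, -28.0], [26.0, -4.0]]
0.0 21 x 0.486 0.493 y -0.148 -0.113
0.02 40 x 0.371 0.494 y -0.299 -0.119
0.04 65 x 0.363 0.495 y -0.3 -0.133
0.06 43 x 0.458 0.492 y -0.156 -0.135
0.08 8 x 0.468 0.48 y -0.146 -0.141
0.14 5 x 0.479 0.481 y -0.122 -0.119
0.22 28 x 0.516 0.559 y -0.107 -0.096
p [ 0.5001 -0.1229  0.2961] yaw 0.211 row [ 0.012   0.0025 -0.0004] spin 0.0011 N 10 t 26.8 op 0.999 F [-0.1 -0.3 -0.4] q [ 0.21  0.72 -0.1   1.99  0.15  0.46  0.21]
[-0.02098433 -0.00164692 -0.99977845]
```

The masher was tilted about 0.02 rad with the tool and is settling against the retreating finger. I'll keep backing off.

Call:
move_arm(rows=[[0,-0.003,0,0,0.088],[0,-0.004,0,0,0.088],[0,-0.004,0,0,0.088],[0,0,0,0,0.088]])

```text
clock: 27.13
tool_pos: [0.4885, -0.1255, 0.2964]
eef_rot: [0.629, 0.777, -0.008, -0.008]
contact_force: [-0.5, -0.3, -0.6]
opening: 0.998
finger_force: 0.0
```

```bash
python3 rel.py; python3 look.py
```

```text
[ 0.48851504 -0.12546555  0.29635448] 0.0 [-0.5 -0.3 -0.6]
wrist 0.105 6134 [[-14.0, -37.0], [18.0, -5.0]]
wrist 0.135 1044 [[5.0, -30.0], [15.0, -5.0]]
wrist 0.165 629 [[4.0, -28.0], [15.0, -4.0]]
wrist 0.195 429 [[2.0, -30.0], [15.0, -3.0]]
wrist 0.225 1794 [[-12.0, -41.0], [25.0, 7.0]]
wrist 0.255 237 [[11.0, -32.0], [26.0, 7.0]]
wrist 0.285 23 [[16.0, -21.0], [26.0, 5.0]]
0.0 21 x 0.363 0.495 y -0.151 -0.087
0.02 56 x 0.368 0.493 y -0.3 -0.111
0.04 76 x 0.362 0.494 y -0.3 -0.119
0.06 40 x 0.459 0.491 y -0.156 -0.135
0.08 5 x 0.472 0.48 y -0.146 -0.141
0.16 6 x 0.476 0.48 y -0.127 -0.12
0.18 4 x 0.482 0.487 y -0.13 -0.12
0.22 29 x 0.507 0.549 y -0.129 -0.099
p [ 0.4894 -0.1252  0.2964] yaw 0.211 row [ 0.012   0.0036 -0.0004] spin 0.0011 N 10 t 27.23 op 1.0 F [ 0.1  0.4 -0.3] q [ 0.22  0.71 -0.1   2.02  0.16  0.44  0.21]
[-0.0206023  -0.00161284 -0.99978645]
```

Free now: finger force is 0 and the head stayed put. I'll centre the remaining 19 mm or so and rise.

Call:
move_arm(rows=[[0,-0.005,0,0,0.088],[0,-0.006,0,0,0.088],[0,-0.006,0,0,0.088],[0,-0.002,0,0,0.088],[0,0,0,0,0.088]])

```text
clock: 27.65
tool_pos: [0.4701, -0.1294, 0.2967]
eef_rot: [0.629, 0.777, -0.008, -0.008]
contact_force: [-0.4, -1.0, -0.1]
opening: 0.998
finger_force: 0.0
```

```bash
python3 rel.py
```

```text
[ 0.47005968 -0.12941373  0.2967416 ] 0.0 [-0.4 -1.  -0.1]
wrist 0.105 6071 [[-14.0, -19.0], [18.0, 14.0]]
wrist 0.135 961 [[7.0, -11.0], [15.0, 13.0]]
wrist 0.165 581 [[7.0, -11.0], [15.0, 13.0]]
wrist 0.195 407 [[5.0, -13.0], [15.0, 14.0]]
wrist 0.225 1700 [[-9.0, -23.0], [25.0, 24.0]]
wrist 0.255 190 [[18.0, -18.0], [27.0, 19.0]]
wrist 0.285 7 [[21.0, -9.0], [26.0, 18.0]]
```

The masher is centred (y about 0). Rising.

Call:
move_arm(rows=[[0,0,-0.005,0,0.088],[0,0,-0.015,0,0.088],[0,0,-0.025,0,0.088],[0,0,-0.03,0,0.088],[0,0,-0.03,0,0.088],[0,0,-0.03,0,0.088],[0,0,-0.02,0,0.088],[0,0,-0.01,0,0.088],[0,0,0,0,0.088],[0,0,0,0,0.088]])

```text
clock: 28.53
tool_pos: [0.4744, -0.1288, 0.4621]
eef_rot: [0.629, 0.778, -0.007, -0.007]
contact_force: [-0.3, 0.4, 0.2]
opening: 0.996
finger_force: 0.0
```

```bash
python3 look.py
python3 - <<'E'
from h import *
P=cloud(snapshot('scene'))
q=P[(abs(P[...,0]-.677)<.02)&(abs(P[...,1]-.17)<.02)&(P[...,2]>.08)]; print('button z',np.percentile(q[:,2],[5,50,95]))
for c in((.677,.17),(.662,.003),(.646,-.15)):
    m=(abs(P[...,0]-c[0])<.075)&(abs(P[...,1]-c[1])<.075)&(P[...,2]>.115)&(P[...,2]<.13)
    print(np.round(cv2.minAreaRect(P[m][:,:2].astype(np.float32))[0],3))
print(r.get_state()['finger_force'])
E
```

```text
0.0 26 x 0.483 0.494 y -0.151 -0.113
0.02 50 x 0.363 0.494 y -0.3 -0.111
0.04 90 x 0.36 0.495 y -0.299 -0.109
0.06 100 x 0.462 0.493 y -0.155 -0.105
0.08 36 x 0.468 0.485 y -0.146 -0.115
0.1 29 x 0.472 0.482 y -0.144 -0.118
0.12 24 x 0.474 0.482 y -0.143 -0.121
0.14 30 x 0.475 0.482 y -0.143 -0.121
0.16 22 x 0.474 0.482 y -0.142 -0.12
0.18 99 x 0.448 0.487 y -0.148 -0.114
p [ 0.4741 -0.1287  0.4613] yaw 0.211 row [0.012  0.0055 0.0161] spin 0.0011 N 10 t 28.58 op 0.998 F [-0.6  0.7 -0.9] q [ 0.27  0.44 -0.15  1.88  0.09  0.85  0.28]
[-0.02142473 -0.00148278 -0.99976936]
button z [0.11949445 0.12290549 0.126546  ]
[0.676 0.171]
[0.669 0.001]
[ 0.644 -0.152]
0.0
```

```bash
python3 -c "
from plant import r;print(r.finish_job())"
```

```text
the job is handed in; nothing more can be done
None
```

I handed the job in at about 28.6 s: the button is flush, the masher stands upright on its head with the gripper clear, and the canisters measured in place (molcajete and timer not re-measured); I viewed 11 pictures, one over the limit of 10, and got no verdict back.

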